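# Put the tachograph calibration kit back in its foam trays

## Robot

A 7-joint arm with a two-finger parallel gripper is mounted at the origin on the work surface. World frame = base frame: x ahead of the robot, y to its left, z up, the work surface at z = 0. Lengths are in m, angles in rad, forces in N, time in s.
With the tool pointing down it reaches from about 0.4 to 0.85 m from the base axis. Payload 4.5 kg.
Tool frame: the origin (TCP) lies on the centre line of the jaws, within the pads' length; the fingertips stand ahead of it and the grasp point (between the pads) lies 6 mm ahead of it (r.tcp_to_tips is the x of the fingertips in the tool frame, in m); x points along the fingers, y is the direction in which the jaws open and shut, and the axes are right-handed (so a half turn about x gives the same grasp; the last joint's range is limited). The gripper opens to 88 mm and grips with 3 to 60 N. Pads are 18 mm wide; open, the fingers measure 123 mm over their backs; the gripper's body (75 mm by 187 mm) begins 45 mm behind the grasp point.
Start: joints at [-1.143, 0.689, -0.195, 1.565, 0.157, 0.902, -0.215], TCP at [0.24, 0.577, 0.264] pointing down, gripper open.
Joint ranges: [-3.01, 3.01], [-0.46, 2.08], [-1.47, 1.51], [0.13, 2.56], [-1, 4.14], [0.04, 2.09], [-2.66, 2.66]. Speed limits (rad/s): [2.57, 2.57, 3.14, 3.14, 3.14, 3.14, 3.14].

## Interface

Orientations are given as a unit quaternion [x, y, z, w].
In Python, from plant import r gives the robot as it stands.
- The arm moves only by the tool play_rows, never from a script. Its argument "targets" is a list of rows, each a list of 3 entries, a list of its own where there are three numbers: the turn, a rotation vector about the world's x, y, z in rad, then the shift along the world's x, y, z in units of 40 mm (1.0 is 40 mm), then the closure in counts, from 0 (fully open) to 255 (shut). A call has 1 to 5 rows; each row shifts and turns the commanded pose from where the row before left it; what a row does not reach is not made up. A row lasts 1/10 s, in which the tool goes at most 50 mm and 8.59 degrees, less where a joint would pass 70% of its speed; a pose out of reach is approached as far as the arm can. A call is refused whole if a number of a shift passes 1 or a number of a turn 0.15, either way. A call with a gripper value outside its range is refused whole. The fingers move at their own pace and stop on an object; "newtons" is the grip in N (left out, the last holds). Time passes only in rows, so rows that do not move let the fingers close. It gives the time, the measured TCP pose, the force and the opening at its end, in the units of the state.
- r.get_state(): the state, without advancing time (a new reading comes with each control period).
- r.snapshot(name): name is "scene" or "side" or "wrist"; returns a dict with "color" (480x640x3 uint8, red, green, blue), "fx", "fy", "cx", "cy" (pixels), "cam_to_world" (4x4, takes a point from camera to world coordinates). Camera axes: x right, y up, looking along -z (the intrinsics and any distortion apply to the point x, -y, -z); pixel columns grow to the right and rows downward; lengths in m; the calibration is good to about 2 mm. A picture is of the moment at which its call begins. There is no depth.
- r.finish_job(): hands the job in, once; it reports no verdict.
The state is a dict: "clock": time; "q": joint angles; "qd": joint speeds; "joint_torque": joint torques, N m; "tool_pos": TCP position; "eef_rot": TCP orientation; "contact_force": force on the tool from outside, world axes, zero at the start; "moment": the same for the moment, N m; "opening": opening from 0.0 (shut) to 1.0 (fully open).
Only numpy, scipy, OpenCV 4.12 (cv2) and the standard library are available. Lean on these libraries where they do the work, as an engineer would, in place of code of your own. Each camera call takes 0.05 s, during which the arm holds its last target.

## Task

The calibration is finished: put the yellow calibration box, the steel tyre gauge, the brass valve and the black wheel chock back, each the right way up and fully down in the recess of the foam tray that is cut to its shape. Set them down rather than drop them, and leave the porcelain insulator and the paper roll standing where they are.

Things in the scene. Friction and masses are not known exactly. Their poses are not given: they have to be found in the camera images.
- calibration_box: Yellow plastic hand-held calibration box, lying display and keys up: 120 mm long (x), 58 wide (y), 36 tall. A dark round socket, 18 mm across, sticks out 10 mm from the +x end, 20 mm up. Origin: centre of underside, z up. About 0.3 kg, balanced at the middle; grip across the width there.
- tyre_gauge: Galvanised steel tyre gauge lying dial up, 120 mm long (x). Square case 52 x 52 mm, 32 tall, white dial, centred at x = -34 mm; 10 mm stem 12 mm up; cross-wise round chuck 24 mm thick, 40 wide (y), at x = +48. Origin: underside, midway along the 120 mm, z up. About 0.26 kg, balance near x = -28; grip across the case's flat sides (y).
- brass_valve: Brass pressure valve standing upright, 67 mm tall: foot flange 48 mm across, 8 thick; 30 mm barrel; hexagon 30 mm across flats from 36 to 62 mm height (two flats face +x and -x), round cap. Side outlet to +x, reaching 33 mm from the axis, 22 mm up, 21 across. Origin: centre of underside, z up. About 0.34 kg; grip the hexagon from above.
- wheel_chock: Black rubber wheel chock model, a wedge 90 mm long (x), 56 wide (y, flat sides), 46 tall at -x, falling in small steps to the toe at +x, 40 tall at x = -15, 29 at x = 0. Steel grab handle sticks out 14 mm at -x, 30 mm up; yellow patch on top. Origin: centre of the rubber's underside, z up. About 0.24 kg, balance near x = -15; grip across the width there.
- box_tray: Calibration box's foam tray, 158 x 100 mm: the longest plain rectangular blue recess, 134 x 72 mm, centred. Finger notches 52 mm wide at the middle of both long sides, out to the edge. The box fits either way round. Fixed; origin centre of underside, x lengthwise, z up; dark grey foam, recess floor 4 mm, top 12 mm above origin.
- gauge_tray: Tyre gauge's foam tray, 158 x 100 mm: blue recess in its outline, 134 mm long: 66 mm square (case) at -x, 26 mm neck from x = -1 to 29, 54 mm wide part (chuck) at +x. Gauge fits one way: origin over origin, x along x. Finger notches 48 mm wide at x = -34 on both sides. Fixed; origin centre of underside, x lengthwise, z up; dark grey foam, recess floor 4 mm, top 12 mm above origin.
- valve_tray: Brass valve's foam tray, 100 mm square, one round blue recess 62 mm across, centred. The valve stands in it upright, turned any way. Fixed; origin centre of underside, x lengthwise, z up; dark grey foam, recess floor 4 mm, top 12 mm above origin.
- chock_tray: Wheel chock's foam tray, 128 x 98 mm: the shorter plain rectangular blue recess, 104 x 70 mm, centred. Finger notches 48 mm wide at the middle of both long sides, out to the edge. The chock fits either way round, its handle above the foam. Fixed; origin centre of underside, x lengthwise, z up; dark grey foam, recess floor 4 mm, top 12 mm above origin.
- insulator: Bystander: white ribbed porcelain insulator standing upright, loose, 48 mm across, 64 tall. Origin: centre of underside.
- paper_roll: Bystander: off-white printer paper roll standing on end, loose, 44 mm across, 56 tall. Origin: centre of underside.
Not all that is in view belongs to the job. Several things look just like the calibration_box: the one meant starts nearest to the robot's base.

How it is judged:
By the outcome, as a careful person would: the job done as asked, in the order asked, and still so for the second after the job is handed in, with the robot touching nothing.
It also fails if it takes over 99 s, if anything falls off the work surface, if the arm or the gripper's body presses on something with over 40 N, if the wrist force passes 120 N, or if a joint passes its speed limit or range.

## Working session

There is one attempt and no reset: what is moved stays moved. The work goes in short steps, Python scripts to look and compute and a tool call to move; the robot and the scene stay as the last step left them, time stands still between calls to the robot, and variables do not carry over. Pictures are saved under pics/ and viewed, and the job is handed in when it is done.

Besides the shell and the picture viewer there is one more tool, called as name(argument=value, ...) on one line, values as JSON. play_rows: Moves the arm, as the interface text tells. Its arguments: {"type":"object","properties":{"targets":{"type":"array","items":{"type":"array"}},"newtons":{"type":"number"}},"required":["targets"]}

```bash
ls; mkdir -p pics; python3 - <<'E'
from plant import r
import cv2
s=r.get_state()
for k in s: print(k,s[k])
print(r.tcp_to_tips)
for n in ("scene","side","wrist"):
    d=r.snapshot(n); cv2.imwrite(f"pics/{n}0.png",d["color"][:,:,::-1]); print(n,[d[k] for k in d if k not in("color",)])
E
```

```text
pics
clock 0.0
q [-1.14318134  0.69003613 -0.19449314  1.56633376  0.15728121  0.90252643
 -0.21510085]
qd [-0.00133172  0.00134079  0.00250433  0.00057036 -0.00112723  0.00010086
 -0.00173922]
joint_torque [ 7.19655909e-04 -5.27557218e+01 -1.26632206e+00 -1.53422678e+01
 -5.25220740e-02  6.54026109e-03  1.70827293e-04]
tool_pos [0.23964305 0.57658542 0.26287967]
eef_rot [ 0.13764597  0.69353135 -0.13898931  0.69336125]
contact_force [-0.53850511 -0.23379686 -1.31458791]
moment [-0.00867652 -0.01554549  0.02557656]
opening 1.002592050850839
0.025
scene [466.3860083386358, 466.3860083386358, 316.1936070455359, 236.06718009532256, array([[-0.41600258, -0.76536722,  0.49107522,  1.02200764],
       [ 0.9092631 , -0.34206892,  0.23712755,  0.38050133],
       [-0.01350809,  0.54516225,  0.83822172,  0.96893766],
       [ 0.        ,  0.        ,  0.        ,  1.        ]])]
side [529.2518470463441, 529.2518470463441, 311.52040665824444, 237.97681183656124, array([[ 0.86936326,  0.28733736, -0.40205069, -0.11841573],
       [-0.4941016 ,  0.51930266, -0.69727208, -0.88135262],
       [ 0.00843367,  0.80483662,  0.59343651,  0.90238238],
       [ 0.        ,  0.        ,  0.        ,  1.        ]])]
wrist [416.74412120211514, 416.74412120211514, 314.18968381472325, 237.68511956500407, array([[ 0.38556428, -0.88884367, -0.24758254,  0.17619055],
       [ 0.92267999,  0.37103141,  0.10486815,  0.60380614],
       [-0.00135049, -0.26887286,  0.96317473,  0.38314582],
       [ 0.        ,  0.        ,  0.        ,  1.        ]])]
```

View pics/scene0.png

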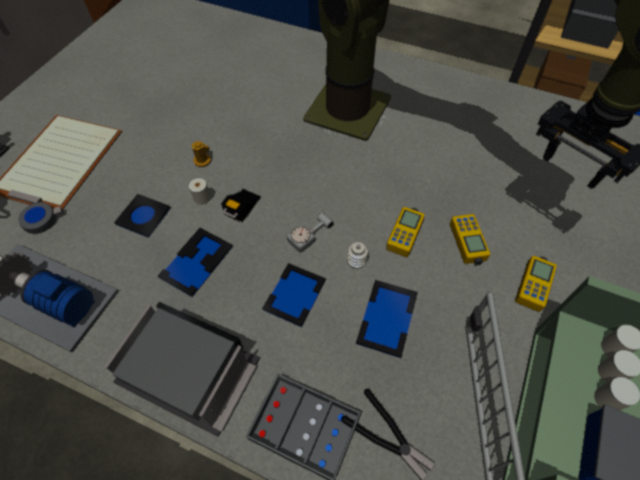

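View pics/side0.png

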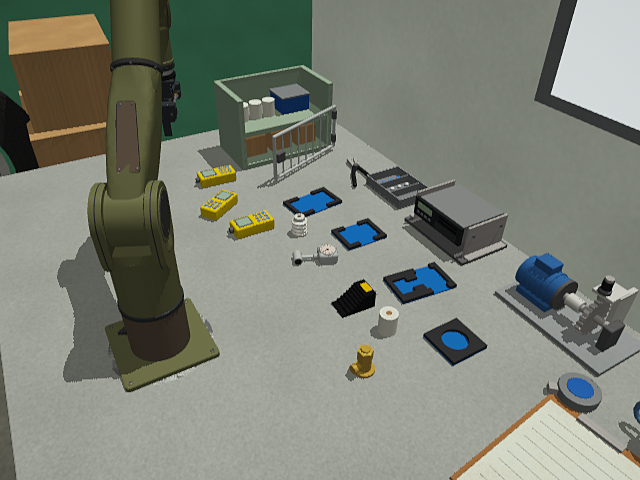

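View pics/wrist0.png

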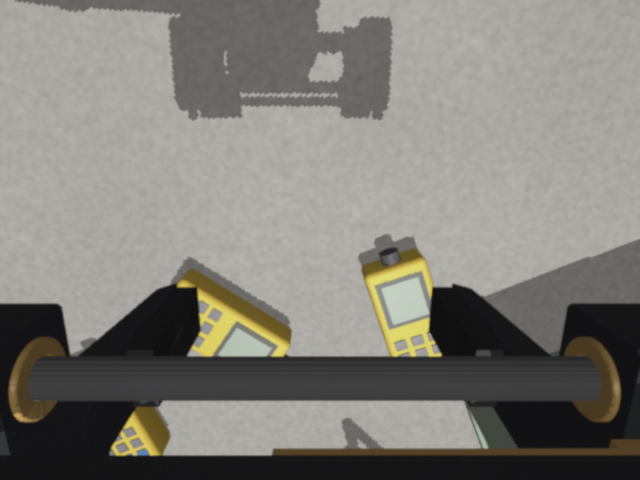

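```bash
cat > h.py <<'E'
import numpy as np, cv2, json
from scipy.spatial.transform import Rotation as R
from scipy.optimize import least_squares
CAM={}
def load():
    global CAM
    try: CAM=np.load('cam.npy',allow_pickle=True).item()
    except Exception: pass
load()
def snap(r,n,f):
    d=r.snapshot(n); cv2.imwrite(f"pics/{f}.png",d["color"][:,:,::-1])
    CAM[n]={k:d[k] for k in("fx","fy","cx","cy","cam_to_world")}; np.save('cam.npy',CAM); return d["color"][:,:,::-1].copy()
def proj(n,P):
    c=CAM[n];M=c["cam_to_world"];P=np.atleast_2d(P)
    q=(P-M[:3,3])@M[:3,:3]
    return np.c_[c["cx"]+c["fx"]*q[:,0]/-q[:,2], c["cy"]+c["fy"]*-q[:,1]/-q[:,2]]
def ray(n,u,v):
    c=CAM[n];M=c["cam_to_world"]
    d=M[:3,:3]@np.array([(u-c["cx"])/c["fx"],-(v-c["cy"])/c["fy"],-1]); return M[:3,3],d
def onz(n,u,v,z):
    o,d=ray(n,u,v); return o+d*(z-o[2])/d[2]
def crop(src,dst,x0,y0,x1,y1,k):
    im=cv2.imread(f"pics/{src}.png")[y0:y1,x0:x1]; im=cv2.resize(im,None,fx=k,fy=k,interpolation=cv2.INTER_CUBIC)
    for x in range((x0+9)//10*10,x1,10):
        cv2.line(im,((x-x0)*k,0),((x-x0)*k,6 if x%50 else 14),(0,0,255),1)
        if x%20==0: cv2.putText(im,str(x),((x-x0)*k,24),0,.4,(0,0,255),1)
    for y in range((y0+9)//10*10,y1,10):
        cv2.line(im,(0,(y-y0)*k),(6 if y%50 else 14,(y-y0)*k),(0,0,255),1)
        if y%20==0: cv2.putText(im,str(y),(8,(y-y0)*k+4),0,.4,(0,0,255),1)
    cv2.imwrite(f"pics/{dst}.png",im)
E
python3 - <<'E'
from plant import r
from h import *
for n in("scene","side"): snap(r,n,n+"1")
crop("scene1","c1",100,130,260,250,5)
crop("scene1","c2",110,220,260,300,5)
crop("scene1","c3",250,200,410,320,5)
crop("scene1","c4",340,200,500,320,5)
crop("scene1","c5",260,250,420,360,5)
crop("side1","c6",190,150,350,270,5)
crop("side1","c7",280,210,440,330,5)
crop("side1","c8",330,250,490,370,5)
E
```

```text
(no output)
```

View pics/c1.png

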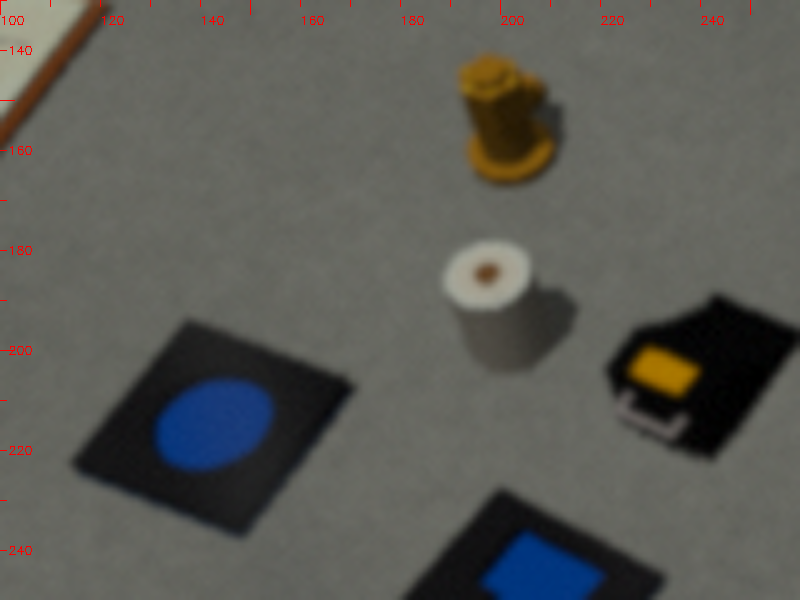

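View pics/c2.png

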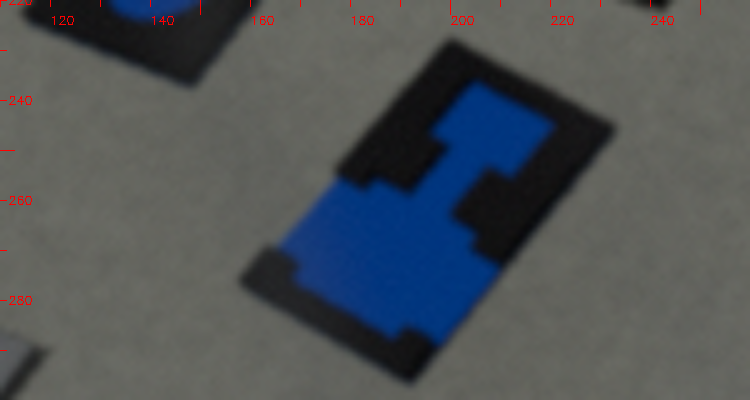

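View pics/c3.png

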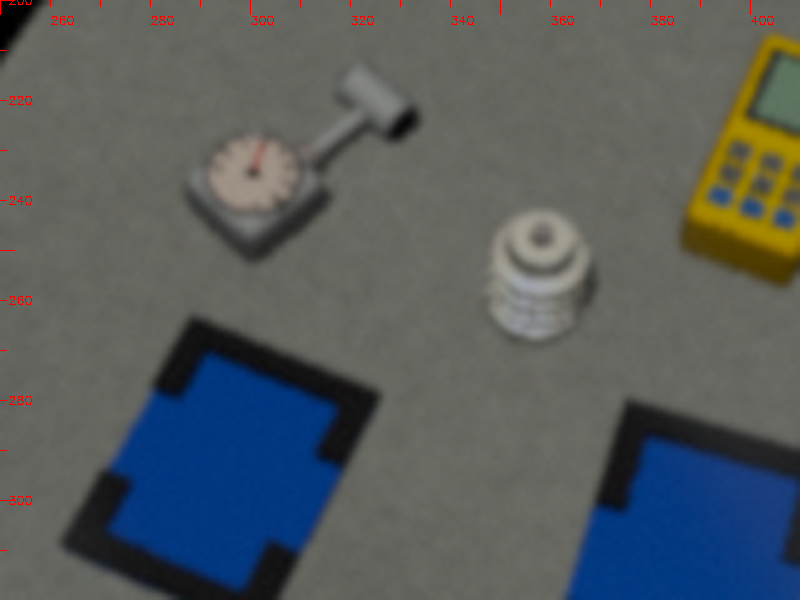

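View pics/c4.png

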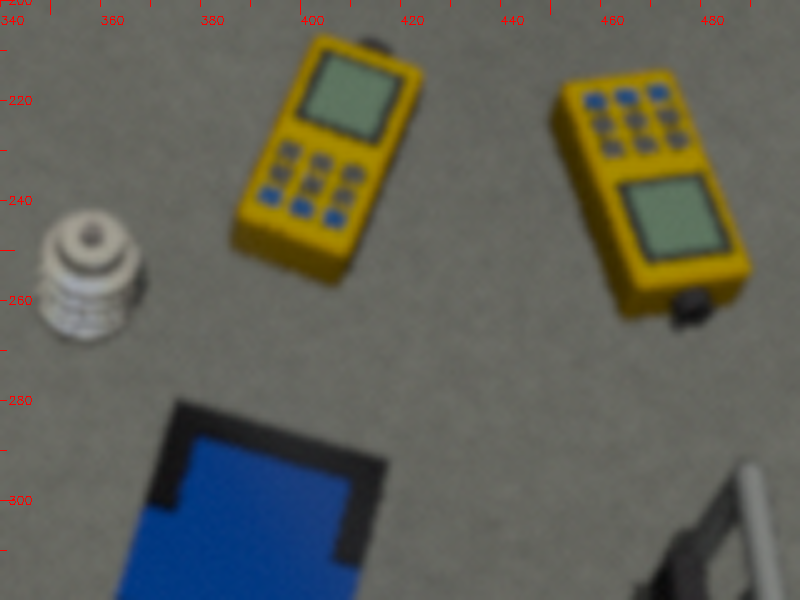

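View pics/c5.png

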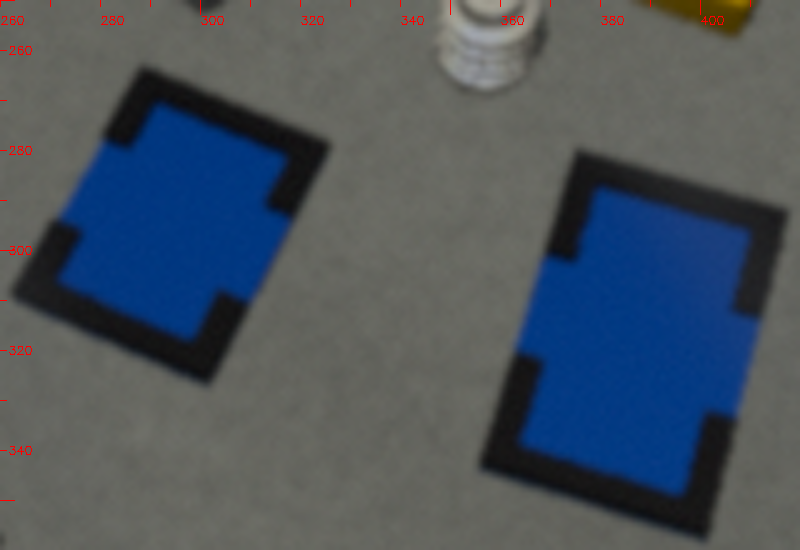

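View pics/c6.png

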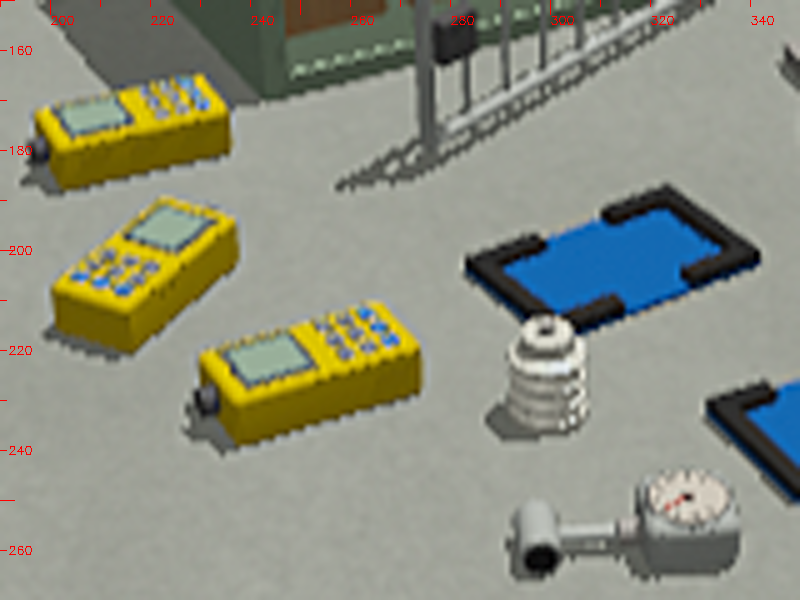

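View pics/c7.png

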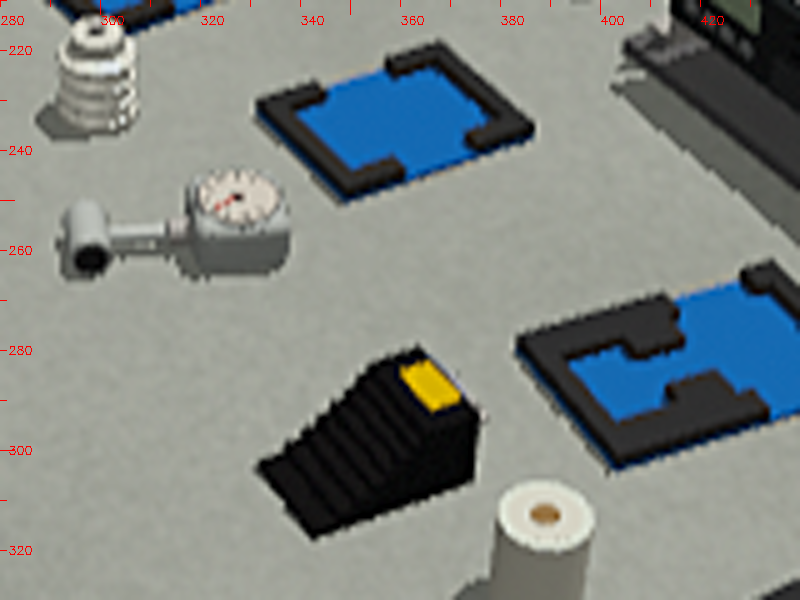

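View pics/c8.png

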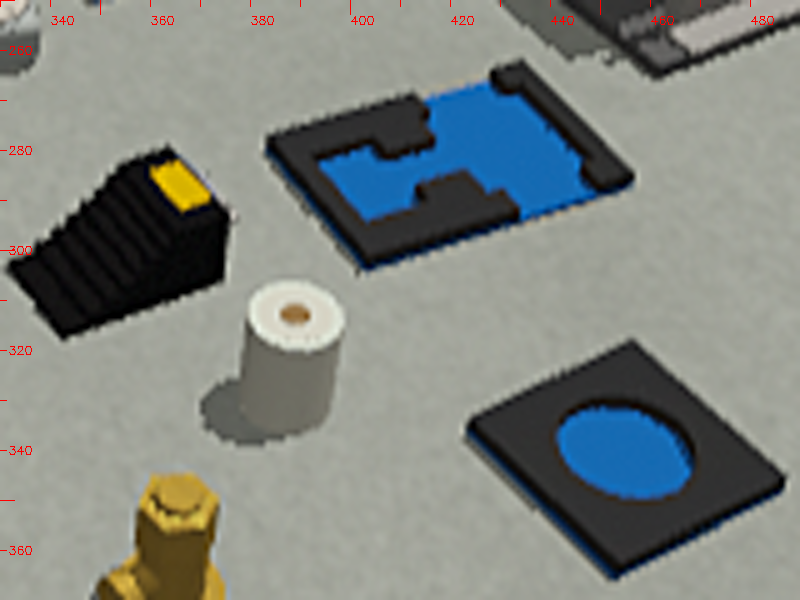

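```bash
cat > fit.py <<'E'
from h import *
def fit(name,corr,x0=(0.6,0,3)):
    def f(p):
        T=R.from_euler('z',p[2]).as_matrix();e=[]
        for n,P,uv in corr:
            e.append(proj(n,(T@(np.array(P)/1000.))+[p[0],p[1],0])[0]-uv)
        return np.array(e).ravel()
    best=min((least_squares(f,[0.6,0.0,a],loss='soft_l1') for a in np.arange(0,6.3,1)),key=lambda s:s.cost)
    p=best.x;p[2]=(p[2]+np.pi)%(2*np.pi)-np.pi
    print(name,np.round(p[:2],4),"yaw",round(np.degrees(p[2]),1),"r",np.hypot(*p[:2]).round(3),"res",np.round(f(p),1).tolist());return p
def S(n,L): return [(n,a,b) for a,b in L]
if __name__=="__main__":
    def tr(hx,hy): return [(hx,hy,12),(hx,-hy,12),(-hx,-hy,12),(-hx,hy,12)]
    a=tr(79,50)
    P={}
    P['box_tray']=fit("box_tray",S("scene",zip(a,[(375.6,280),(417.6,292),(401.2,357),(356.4,343.6)]))+S("side",[((79,-50,12),(283,202.4)),((-79,-50,12),(323.6,187)),((-79,50,12),(342,199.6))]))
    P['gauge_tray']=fit("gauge_tray",S("scene",zip(a,[(200,228),(233,245.6),(192.4,295),(158,276)]))+S("side",[((79,50,12),(403,302)),((79,-50,12),(383.6,278)),((-79,-50,12),(434,262.6)),((-79,50,12),(456.6,286))]))
    b=tr(64,49)
    P['chock_tray']=fit("chock_tray",S("scene",zip(b,[(289,263.6),(326,279.2),(302,325.6),(262.8,308)]))+S("side",[((64,49,12),(349.4,249)),((64,-49,12),(331.6,231)),((-64,-49,12),(367.4,218.4)),((-64,49,12),(386.6,235.6))]))
    c=tr(50,50)
    P['valve_tray']=fit("valve_tray",S("scene",list(zip(c,[(137.6,193.6),(171,207),(148,236.4),(114.4,222.6)])))+S("side",[((50,50,12),(453,363)),((50,-50,12),(423.4,335.6)),((-50,-50,12),(456.6,318)),((-50,50,12),(487,346.4))]))
    P['box']=fit("box",S("scene",[((60,29,36),(403.6,207)),((60,-29,36),(424.6,214.6)),((-60,-29,36),(408.4,253)),((-60,29,36),(388,244.4))])+S("side",[((60,29,36),(238,229)),((60,-29,36),(230,220.4)),((-60,-29,36),(266.4,210)),((-60,29,36),(274.4,219)),((60,29,0),(238,239)),((-60,29,0),(274,228.4))]))
    P['gauge']=fit("gauge",S("scene",[((-34,0,32),(300.4,234.4)),((-60,26,32),(287.6,237)),((-60,-26,0),(300.4,252.4)),((-8,-26,32),(315.6,238)),((48,0,12),(325.6,220))])+S("side",[((-34,0,32),(327.6,249.4)),((48,0,12),(297,257.6))]))
    P['chock']=fit("chock",S("side",[((45,28,0),(343,317.6)),((-45,28,0),(375,306)),((-45,28,46),(376,292.4)),((-45,-28,46),(363,279.4)),((45,-28,4),(331.6,303))])+S("scene",[((45,28,2),(243.6,188.6))]))
    for n,uv,z in(("B",(470,238),.03),("C",(538,282),.03)):
        q=onz("scene",*uv,z);print(n,q.round(3),np.hypot(*q[:2]).round(3))
    print("insul",onz("scene",358,247,.064).round(4),"roll",onz("scene",197.4,184.6,.056).round(4),onz("side",388.5,312.5,.056).round(4))
    print("valve top",onz("scene",197.6,144.4,.065).round(4),"circle",onz("scene",142.8,214.8,.012).round(4))
    np.save('P.npy',P)
E
python3 fit.py
python3 -c "
from h import *
crop('side1','c9',320,320,420,400,8)
crop('scene1','c10',180,130,270,230,7)"
```

```text
box_tray [0.589  0.3408] yaw -174.2 r 0.681 res [-0.8, -0.2, 0.1, 0.2, 0.6, 0.1, -0.7, -1.1, -0.1, -2.3, -0.2, -1.6, 0.3, -0.8]
gauge_tray [ 0.6387 -0.1247] yaw 174.1 r 0.651 res [-0.3, -1.1, -0.7, -1.7, -1.2, -0.0, -0.5, -0.5, 0.1, -2.1, -0.9, -2.5, -0.1, -2.1, -0.3, -2.9]
chock_tray [0.6212 0.1292] yaw 179.4 r 0.635 res [-0.7, -0.8, 0.0, -1.0, -0.4, -0.0, -0.7, 0.1, -0.5, -2.8, -0.7, -2.7, 0.2, -1.8, 0.0, -2.2]
valve_tray [ 0.5794 -0.3241] yaw -179.7 r 0.664 res [-0.1, -0.8, -1.6, -1.9, -1.5, -1.5, -0.8, -1.1, 0.0, -1.3, -0.3, -3.6, -0.5, -1.3, -0.1, -1.9]
box [0.3673 0.3048] yaw 179.6 r 0.477 res [-0.7, -0.8, 0.8, -0.6, 1.1, -0.8, -2.0, -1.0, -0.7, -0.3, -0.5, -1.9, 0.6, -2.3, 1.2, -1.7, 0.2, -0.0, 2.0, -1.0]
gauge [0.4533 0.0923] yaw 158.2 r 0.463 res [0.2, 0.3, -2.3, -2.5, 0.1, 2.3, 0.3, -3.1, -0.5, 0.0, -0.4, -1.0, 0.1, -1.1]
chock [ 0.445  -0.1106] yaw 177.7 r 0.459 res [-0.4, 0.4, -0.5, 0.2, -0.0, -0.2, 0.6, -0.9, -0.3, -0.7, -1.9, -0.2]
B [0.327 0.452 0.03 ] 0.558
C [0.381 0.62  0.03 ] 0.727
insul [0.48   0.2238 0.064 ] roll [ 0.4686 -0.2164  0.056 ] [ 0.4671 -0.2188  0.056 ]
valve top [ 0.3565 -0.2848  0.065 ] circle [ 0.5824 -0.3189  0.012 ]
```

View pics/c9.png

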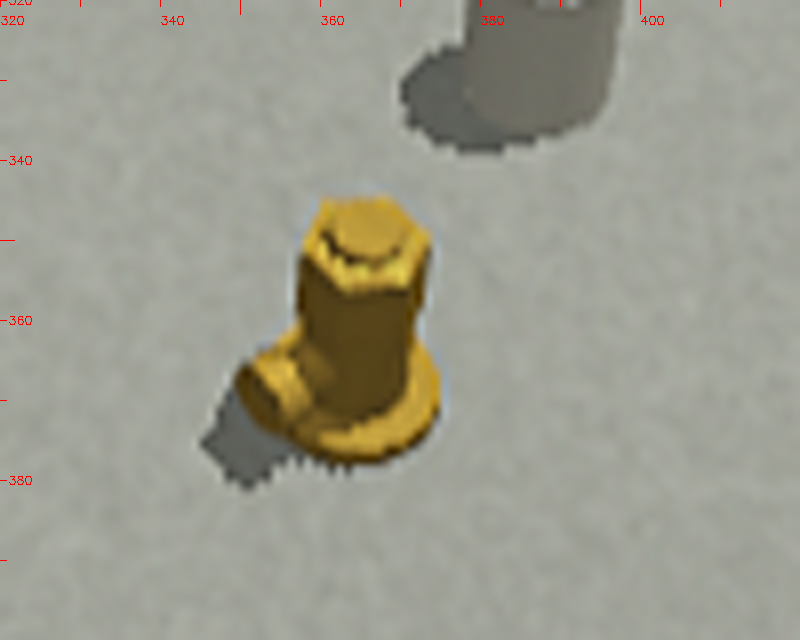

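View pics/c10.png

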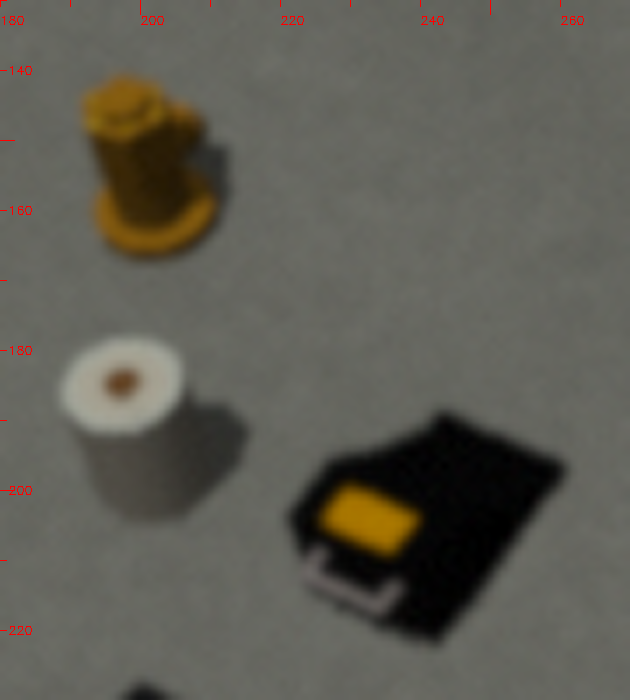

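```bash
cat > ov.py <<'E'
from h import *
def rect(hx,hy,z,cx=0): return [(cx+hx,hy,z),(cx+hx,-hy,z),(cx-hx,-hy,z),(cx-hx,hy,z)]
def circ(rad,z,cx=0,cy=0): return [(cx+rad*np.cos(t),cy+rad*np.sin(t),z) for t in np.linspace(0,2*np.pi,33)[:-1]]
M={'box_tray':[rect(79,50,12),rect(67,36,12),rect(79,50,0)],'gauge_tray':[rect(79,50,12),rect(79,50,0),rect(33,33,12,-34)],'chock_tray':[rect(64,49,12),rect(64,49,0),rect(52,35,12)],
'valve_tray':[rect(50,50,12),rect(50,50,0),circ(31,12)],'box':[rect(60,29,0),rect(60,29,36)],'gauge':[rect(26,26,0,-34),rect(26,26,32,-34),rect(12,20,12,48)],
'chock':[rect(45,28,0),[(-45,28,46),(-45,-28,46),(0,-28,29),(0,28,29)]],'valve':[circ(24,0),circ(24,8),circ(15,62),[(33,10,22),(33,-10,22),(15,-10,22),(15,10,22)]],
'insul':[circ(24,0),circ(24,60)],'roll':[circ(22,0),circ(22,56)]}
def draw(src,dst,n,P,x0,y0,x1,y1,k=5,only=None):
    im=cv2.imread(f"pics/{src}.png")[y0:y1,x0:x1]; im=cv2.resize(im,None,fx=k,fy=k,interpolation=cv2.INTER_CUBIC)
    for nm,p in P.items():
        if only and nm not in only: continue
        T=R.from_euler('z',p[2]).as_matrix(); z=p[3] if len(p)>3 else 0
        for L in M[nm]:
            w=(np.array(L)/1000.)@T.T+[p[0],p[1],z]
            uv=(proj(n,w)-[x0,y0]+.5)*k
            cv2.polylines(im,[np.round(uv*16).astype(int)],True,(255,0,255),1,cv2.LINE_AA,4)
    cv2.imwrite(f"pics/{dst}.png",im)
E
python3 - <<'E'
from ov import *
P=np.load('P.npy',allow_pickle=True).item()
P['valve']=[.356,-.285,1.2];P['insul']=[.48,.224,0];P['roll']=[.468,-.217,0]
draw('scene1','o1','scene',P,100,130,260,250)
draw('scene1','o2','scene',P,250,200,430,360,4)
draw('side1','o3','side',P,310,210,500,390,4)
draw('side1','o4','side',P,210,170,360,280,5)
E
```

```text
(no output)
```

View pics/o1.png

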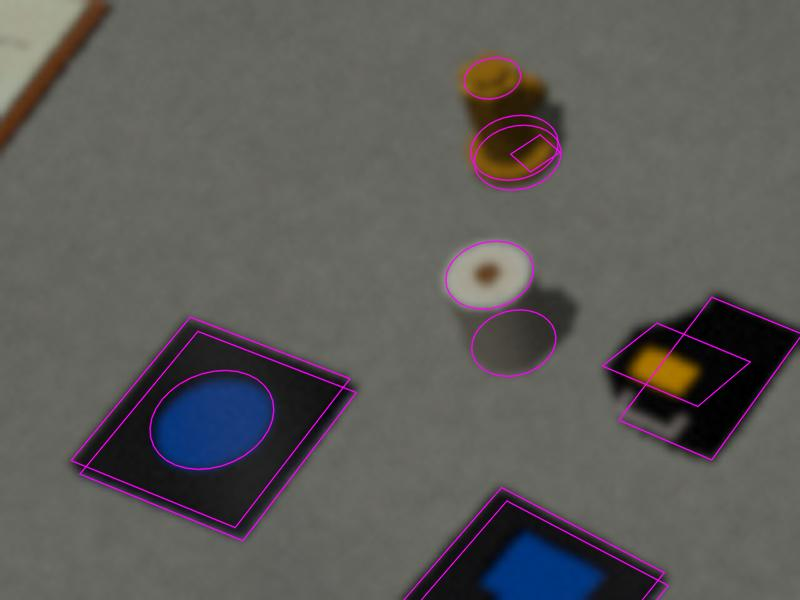

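View pics/o2.png

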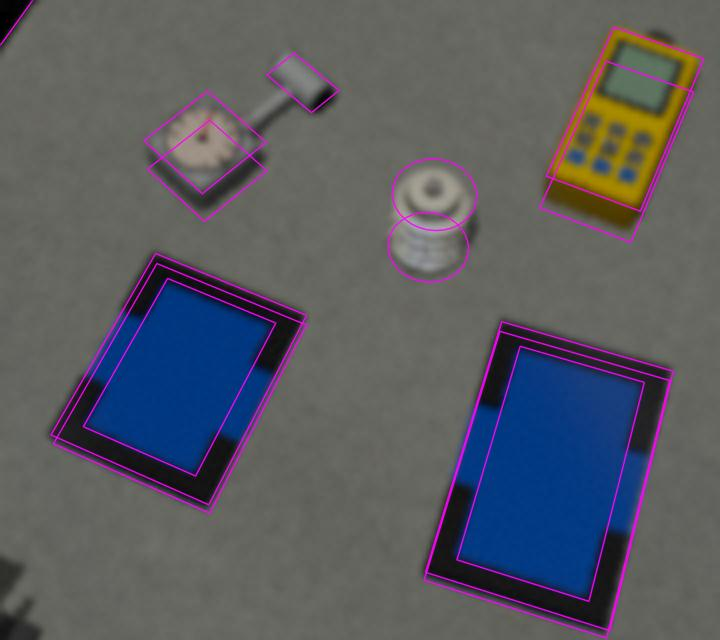

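View pics/o3.png

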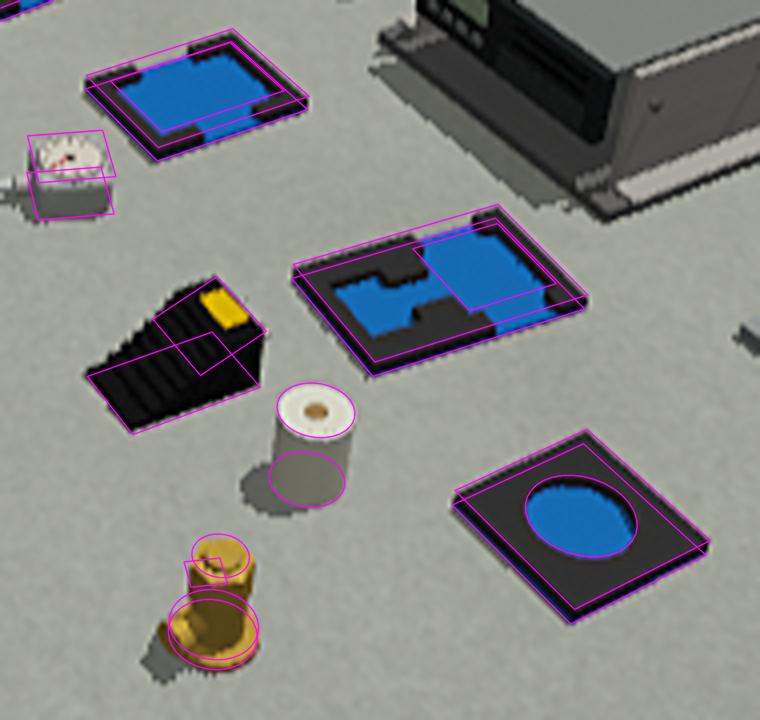

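View pics/o4.png

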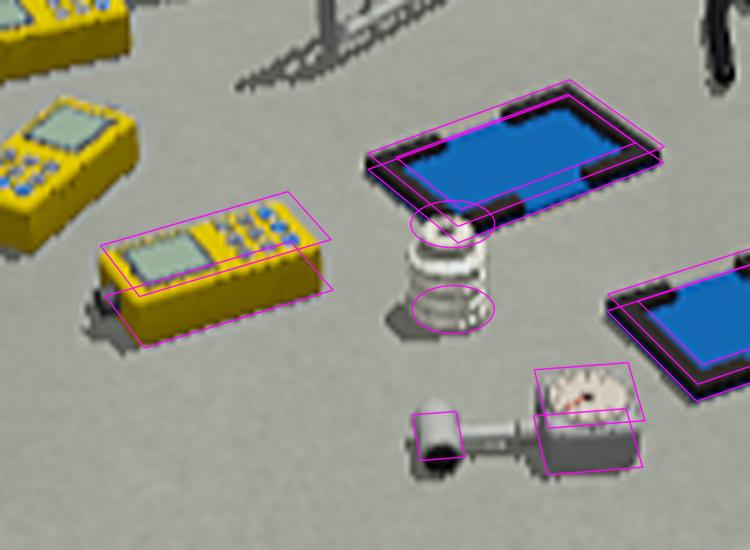

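```bash
cat > ba.py <<'E'
from ov import *
import fit as F, re
src=open('fit.py').read()
obs={}
def rec(name,corr,*a): obs[name]=list(corr); return np.zeros(3)
body=src.split('if __name__=="__main__":')[1].replace("np.save('P.npy',P)","")
ns=dict(vars(F)); ns['fit']=rec; ns['print']=lambda *a:None
import textwrap; exec(textwrap.dedent(body),ns)
P0=np.load('P.npy',allow_pickle=True).item()
# box rounding inset
obs['box']=[(n,(p[0]*.98,p[1]*.97,min(p[2],35)),uv) for n,p,uv in obs['box']]
# circles / cylinders
obs['valve']=[("scene",(0,0,66),(197.4-.0,144.4)),("side",(0,0,66),(365.5,348.6))]
obs['roll']=[("scene",(0,0,56),(197.4,184.6)),("side",(0,0,56),(388.5,312.5))]
obs['insul']=[("scene",(0,0,64),(358,246.8)),("side",(0,0,64),(299,216))]
obs['valve_tray']+= [("side",(0,0,12),(455.2,339.6)),("scene",(0,0,11),(143,215))]
P0['valve']=[.356,-.285,1.2];P0['insul']=[.48,.224,0];P0['roll']=[.468,-.217,0]
names=list(obs)
orig={n:CAM[n]["cam_to_world"].copy() for n in("scene","side")}
def setc(c):
    for i,n in enumerate(("scene","side")):
        M=orig[n].copy();M[:3,:3]=R.from_rotvec(c[6*i:6*i+3]).as_matrix()@M[:3,:3];M[:3,3]+=c[6*i+3:6*i+6];CAM[n]["cam_to_world"]=M
def f(v):
    setc(v[:12]);e=[v[:3]/.003,v[3:6]/.002,v[6:9]/.003,v[9:12]/.002]
    for k,nm in enumerate(names):
        p=v[12+3*k:15+3*k];T=R.from_euler('z',p[2]).as_matrix()
        for n,q,uv in obs[nm]: e.append((proj(n,T@(np.array(q)/1000)+[p[0],p[1],0])[0]-(np.array(uv)-.4))/.8)
    return np.concatenate(e)
s=least_squares(f,np.r_[np.zeros(12),np.concatenate([P0[n] for n in names])],loss='soft_l1',x_scale=np.r_[np.full(12,.002),np.tile([.01,.01,.05],len(names))])
setc(s.x[:12]);print(s.cost,(s.x[:12]*1000).round(2))
P={n:s.x[12+3*k:15+3*k] for k,n in enumerate(names)}
for n in P: print(n,P[n][:2].round(4),np.degrees(P[n][2]).round(1),"was",np.round(P0[n][:2],4))
np.save('P2.npy',P); np.save('cam2.npy',CAM)
draw('scene1','o1','scene',P,100,130,260,250)
draw('scene1','o2','scene',P,250,200,430,360,4)
draw('side1','o3','side',P,310,210,500,390,4)
draw('side1','o4','side',P,210,170,360,280,5)
E
python3 ba.py
```

```text
33.2075177900742 [-0.51 -0.3   0.44  0.07 -0.29  1.59  0.48 -3.01  0.49 -0.07  0.29  0.03]
box_tray [0.5885 0.3393] -173.8 was [0.589  0.3408]
gauge_tray [ 0.6387 -0.1262] 174.1 was [ 0.6387 -0.1247]
chock_tray [0.6208 0.1274] 179.5 was [0.6212 0.1292]
valve_tray [ 0.581  -0.3238] -179.7 was [ 0.5794 -0.3241]
box [0.3667 0.3047] 180.1 was [0.3673 0.3048]
gauge [0.4536 0.0912] 157.4 was [0.4533 0.0923]
chock [ 0.4477 -0.1071] 178.3 was [ 0.445  -0.1106]
valve [ 0.3574 -0.287 ] -726.2 was [ 0.356 -0.285]
roll [ 0.4688 -0.2178] -115.5 was [ 0.468 -0.217]
insul [0.4768 0.2208] 1021.8 was [0.48  0.224]
```

View pics/o2.png

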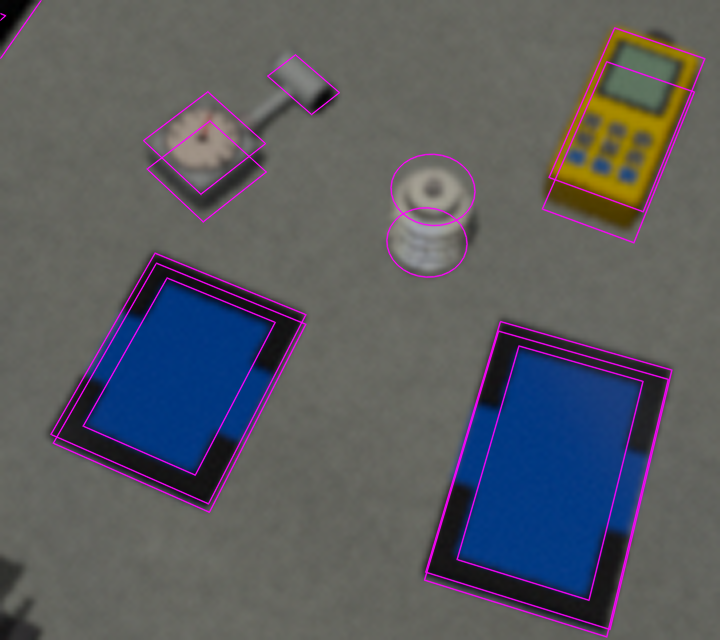

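View pics/o4.png

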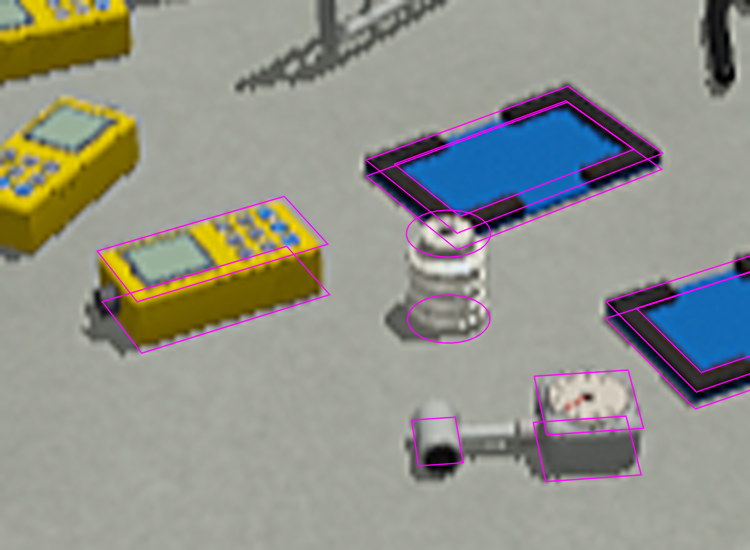

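View pics/o3.png

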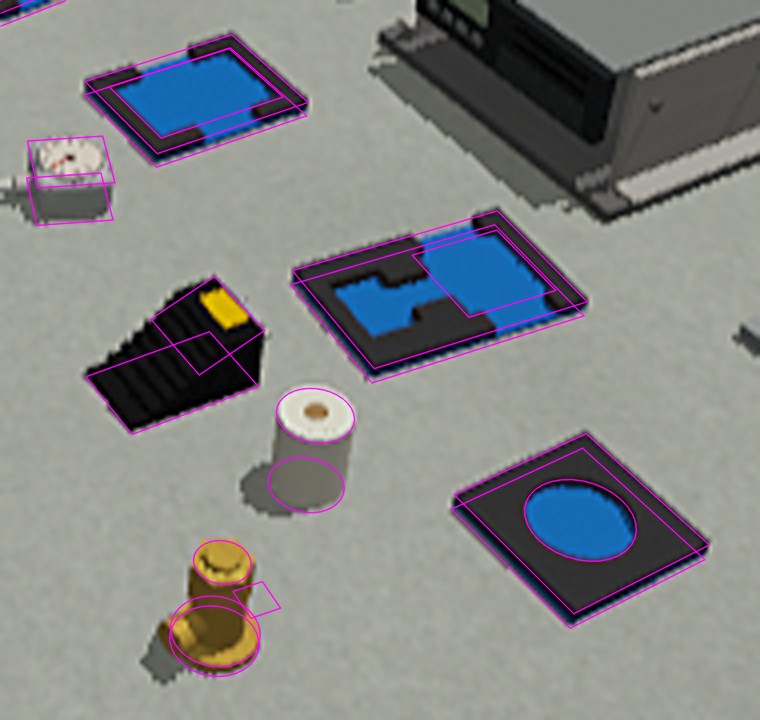

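```bash
cat > go.py <<'E'
from h import *
import sys
def info(x,y,z,yaw):
    """target TCP pos, jaw-axis yaw (deg) modulo 180; prints shift (40mm units) and turn"""
    from plant import r
    s=r.get_state();Rm=R.from_quat(s["eef_rot"]).as_matrix()
    jy=Rm[:,1];cur=np.degrees(np.arctan2(jy[1],jy[0]))
    d=(yaw-cur+90)%180-90
    # tilt fix
    want=np.array([0,0,-1.]);ax=np.cross(Rm[:,0],want)
    print("t",round(s["clock"],2),"pos",s["tool_pos"].round(4),"jaw",round(cur,1),"q7",s["q"].round(2).tolist(),"F",s["contact_force"].round(1),"op",round(s["opening"],3))
    print("shift40",((np.array([x,y,z])-s["tool_pos"])/.04).round(3),"turnz rad",round(np.radians(d),3),"tiltfix",ax.round(3))
if __name__=="__main__": info(*map(float,sys.argv[1:5]))
E
python3 go.py .367 .305 .15 90.1
```

```text
t 0.25 pos [0.2397 0.577  0.2634] jaw 67.4 q7 [-1.14, 0.69, -0.19, 1.57, 0.16, 0.9, -0.22] F [ 0.8 -0.2  0.4] op 1.001
shift40 [ 3.182 -6.799 -2.834] turnz rad 0.395 tiltfix [ 0.001 -0.     0.   ]
```

The look-alikes are A at scene (405,231), B at (470,238) and C at (538,282). They lie about 0.477, 0.558 and 0.727 m from the base. A is nearest, and the c4 crop shows it complete with its display up, so A is the box I want.

play_rows(targets=[[[0,0,0.08],[0.6,-1,-0.2],0],[[0,0,0.08],[0.6,-1,-0.3],0],[[0,0,0.08],[0.6,-1,-0.4],0],[[0,0,0.08],[0.6,-1,-0.5],0],[[0,0,0.08],[0.4,-1,-0.4],0]], newtons=25)

```text
clock: 0.75
tool_pos: [0.353, 0.3759, 0.1914]
eef_rot: [-0.003, 0.707, 0.003, 0.707]
contact_force: [1.3, -0.2, 0.1]
opening: 0.997
```

play_rows(targets=[[[0,0,0],[0.4,-1,-0.4],0],[[0,0,0],[0,-0.8,0],0],[[0,0,0],[0,0,0],0]])

```text
clock: 1.05
tool_pos: [0.3677, 0.2994, 0.1753]
eef_rot: [-0.002, 0.708, -0.003, 0.706]
contact_force: [0.3, 0.4, -0.6]
opening: 0.997
```

```bash
python3 go.py .367 .305 .15 90.1; python3 - <<'E'
from plant import r
from ov import *
snap(r,'wrist','w1')
P=np.load('P2.npy',allow_pickle=True).item()
draw('w1','w1o','wrist',P,0,0,640,480,1)
E
```

```text
t 1.05 pos [0.3677 0.2994 0.1753] jaw 90.0 q7 [-0.61, 0.66, -0.27, 2.09, 0.4, 0.45, 0.38] F [ 0.3  0.4 -0.6] op 0.997
shift40 [-0.019  0.14  -0.632] turnz rad 0.002 tiltfix [ 0.007 -0.002  0.   ]
```

View pics/w1o.png

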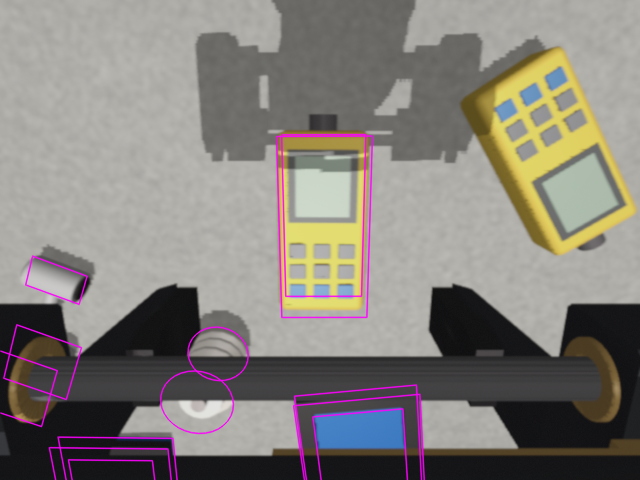

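Wrist view: box A sits at about (325,221), with its socket at (322,122) toward the robot. It lines up within 1 mm across and is about 3 mm nearer the robot than my fit. Descending.

play_rows(targets=[[[0,0,0],[-0.1,0.14,-1],0],[[0,0,0],[0,0,-1],0],[[0,0,0],[0,0,-0.8],0],[[0,0,0],[0,0,-0.5],0],[[0,0,0],[0,0,0],0]])

```text
clock: 1.6
tool_pos: [0.3622, 0.313, 0.0419]
eef_rot: [-0.004, 0.708, 0.003, 0.706]
contact_force: [-0.3, 0.3, -0.4]
opening: 0.997
```

```bash
python3 go.py .364 .305 .03 90.1
```

```text
t 1.6 pos [0.3622 0.313  0.0419] jaw 90.5 q7 [-0.77, 0.92, -0.06, 2.14, 0.51, 0.1, 0.26] F [-0.3  0.3 -0.4] op 0.997
shift40 [ 0.045 -0.2   -0.297] turnz rad -0.008 tiltfix [ 0.001 -0.002  0.   ]
```

play_rows(targets=[[[0,0,0],[0.04,-0.2,-0.15],0],[[0,0,0],[0,0,-0.13],0],[[0,0,0],[0,0,0],0]])

```text
clock: 1.9
tool_pos: [0.3654, 0.3035, 0.0332]
eef_rot: [-0.002, 0.707, 0.002, 0.707]
contact_force: [1.2, -0.2, -0.1]
opening: 1.001
```

```bash
python3 go.py .364 .305 .03 90.1
```

```text
t 1.9 pos [0.3654 0.3035 0.0332] jaw 90.3 q7 [-0.77, 0.94, -0.04, 2.15, 0.53, 0.06, 0.25] F [ 1.2 -0.2 -0.1] op 1.001
shift40 [-0.036  0.038 -0.079] turnz rad -0.004 tiltfix [-0.001  0.001  0.   ]
```

play_rows(targets=[[[0,0,0],[0,0,0],130],[[0,0,0],[0,0,0],130],[[0,0,0],[0,0,0],130],[[0,0,0],[0,0,0],130],[[0,0,0],[0,0,0],130]], newtons=25)

```text
clock: 2.4
tool_pos: [0.3651, 0.3033, 0.0331]
eef_rot: [-0.002, 0.707, 0.002, 0.707]
contact_force: [-0.3, -0.7, 2.6]
opening: 0.657
```

play_rows(targets=[[[0,0,0],[0,0,0.4],130],[[0,0,0],[0,0,0.8],130],[[0,0,0],[0,0,1],130],[[0,0,0],[0,0,0.4],130],[[0,0,0],[0,0,0],130]])

```text
clock: 2.9
tool_pos: [0.3659, 0.304, 0.1386]
eef_rot: [-0.001, 0.706, 0.003, 0.708]
contact_force: [0.9, 0.8, -2.8]
opening: 0.655
```

```bash
python3 go.py .5885 .3393 .12 96.2; python3 - <<'E'
from plant import r
from ov import *
snap(r,'wrist','w2')
E
```

```text
t 2.9 pos [0.3659 0.304  0.1386] jaw 90.3 q7 [-0.64, 0.73, -0.23, 2.12, 0.48, 0.34, 0.3] F [ 0.9  0.8 -2.8] op 0.655
shift40 [ 5.565  0.883 -0.465] turnz rad 0.103 tiltfix [-0.003  0.003  0.   ]
```

View pics/w2.png

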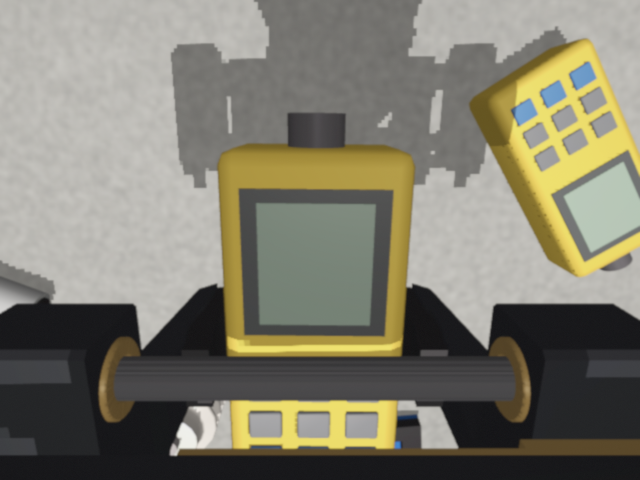

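```bash
python3 - <<'E'
from h import *
for u,v,z in((316,147,.141),(316,143,.136),(222,165,.139),(411,165,.139),(288,115,.1254),(345,115,.1254),(245,189,.141),(391,190,.141)): print(u,v,onz('wrist',u,v,z).round(4))
E
```

```text
316 147 [0.3039 0.3047 0.141 ]
316 143 [0.3031 0.3047 0.136 ]
222 165 [0.3091 0.278  0.139 ]
411 165 [0.3089 0.3317 0.139 ]
288 115 [0.2953 0.2962 0.1254]
345 115 [0.2952 0.3136 0.1254]
245 189 [0.3156 0.2846 0.141 ]
391 190 [0.3158 0.326  0.141 ]
```

play_rows(targets=[[[0,0,0.025],[0.6,0.1,0],130],[[0,0,0.026],[1,0.2,0],130],[[0,0,0.026],[1,0.2,0],130],[[0,0,0.026],[1,0.2,0],130],[[0,0,0],[1,0.18,0],130]])

```text
clock: 3.45
tool_pos: [0.5496, 0.3378, 0.1341]
eef_rot: [-0.04, 0.707, 0.038, 0.705]
contact_force: [1.1, 0.8, -4.1]
opening: 0.651
```

play_rows(targets=[[[0,0,0],[0.7,0,-0.3],130],[[0,0,0],[0.27,0,-0.3],130],[[0,0,0],[0,0,0],130]])

```text
clock: 3.75
tool_pos: [0.5868, 0.3361, 0.1082]
eef_rot: [-0.04, 0.708, 0.036, 0.704]
contact_force: [-1.2, -1.0, -4.2]
opening: 0.66
```

```bash
python3 go.py .590 .3393 .038 96.2; python3 - <<'E'
from plant import r
from ov import *
snap(r,'wrist','w3');snap(r,'side','s3')
P=np.load('P2.npy',allow_pickle=True).item()
draw('w3','w3o','wrist',P,0,0,640,480,1,['box_tray'])
crop('s3','s3c',250,120,400,240,5)
E
```

```text
t 3.75 pos [0.5868 0.3361 0.1082] jaw 96.2 q7 [-0.39, 0.97, -0.39, 1.49, 0.47, 0.78, 0.71] F [-1.2 -1.  -4.2] op 0.66
shift40 [ 0.081  0.079 -1.755] turnz rad 0.001 tiltfix [ 0.005 -0.005  0.   ]
```

View pics/w3o.png

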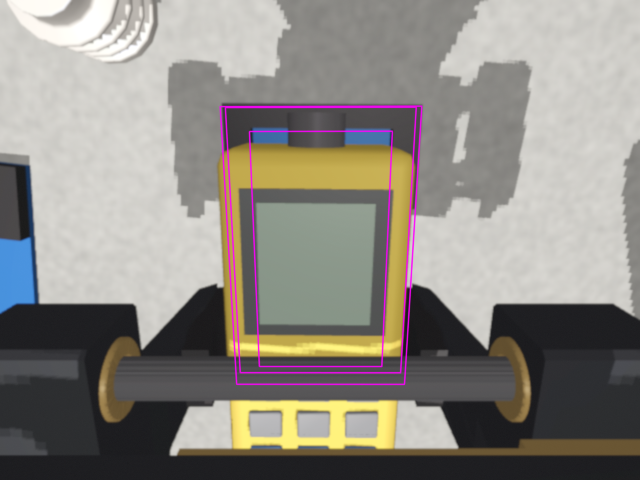

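View pics/s3c.png

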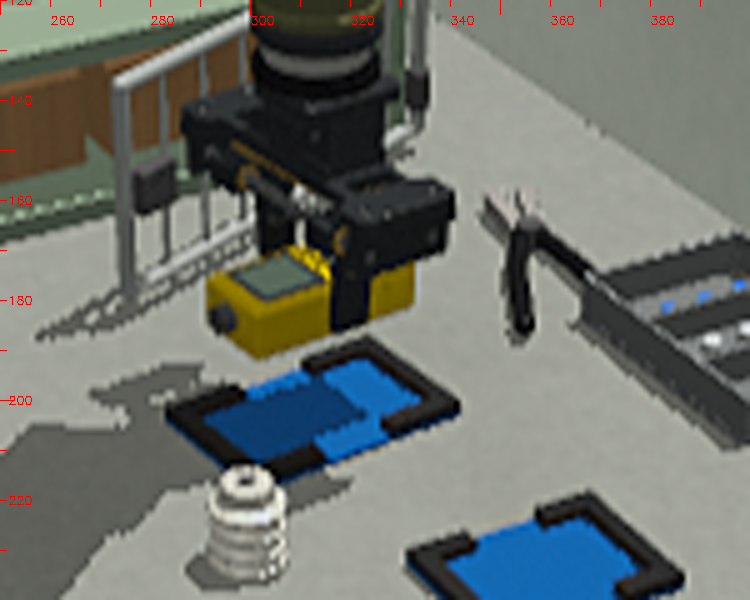

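Wrist and side views: the tray outline matches my fit, and the box is held level above it. Lowering.

play_rows(targets=[[[0,0,0],[0.08,0.08,-0.7],130],[[0,0,0],[0,0,-0.6],130],[[0,0,0],[0,0,-0.2],130],[[0,0,0],[0,0,0],130]])

```text
clock: 4.25
tool_pos: [0.5889, 0.3418, 0.052]
eef_rot: [-0.04, 0.707, 0.039, 0.705]
contact_force: [0.2, -0.1, -3.2]
opening: 0.654
```

```bash
python3 go.py .590 .3393 .038 96.2
```

```text
t 4.25 pos [0.5889 0.3418 0.052 ] jaw 96.4 q7 [-0.41, 1.05, -0.36, 1.49, 0.5, 0.7, 0.69] F [ 0.2 -0.1 -3.2] op 0.654
shift40 [ 0.028 -0.064 -0.35 ] turnz rad -0.003 tiltfix [ 0.001 -0.003  0.   ]
```

play_rows(targets=[[[0,0,0],[0.03,-0.06,-0.15],130],[[0,0,0],[0,0,-0.1],130],[[0,0,0],[0,0,-0.05],130],[[0,0,0],[0,0,-0.04],130],[[0,0,0],[0,0,0],130]])

```text
clock: 4.75
tool_pos: [0.5922, 0.3394, 0.0393]
eef_rot: [-0.039, 0.706, 0.039, 0.706]
contact_force: [-0.4, 0.4, -2.1]
opening: 0.651
```

```bash
python3 go.py .590 .3393 .038 96.2
```

```text
t 4.75 pos [0.5922 0.3394 0.0393] jaw 96.3 q7 [-0.41, 1.07, -0.36, 1.49, 0.51, 0.68, 0.68] F [-0.4  0.4 -2.1] op 0.651
shift40 [-0.056 -0.003 -0.033] turnz rad -0.001 tiltfix [-0.  0.  0.]
```

play_rows(targets=[[[0,0,0],[-0.04,0,-0.05],130],[[0,0,0],[0,0,0],130]])

```text
clock: 4.95
tool_pos: [0.5905, 0.3395, 0.0373]
eef_rot: [-0.039, 0.706, 0.039, 0.706]
contact_force: [0.0, 0.3, -3.6]
opening: 0.655
```

play_rows(targets=[[[0,0,0],[0,0,-0.05],130],[[0,0,0],[0,0,0],130]])

```text
clock: 5.15
tool_pos: [0.5905, 0.3395, 0.0371]
eef_rot: [-0.039, 0.706, 0.039, 0.706]
contact_force: [-3.4, -2.4, 9.2]
opening: 0.654
```

Contact is at z 0.037, which is what floor depth predicts. Releasing and lifting.

play_rows(targets=[[[0,0,0],[0,0,0],50],[[0,0,0],[0,0,0],50],[[0,0,0],[0,0,0],50],[[0,0,0],[0,0,0.5],50],[[0,0,0],[0,0,1],50]])

```text
clock: 5.65
tool_pos: [0.5889, 0.3381, 0.0938]
eef_rot: [-0.04, 0.708, 0.038, 0.704]
contact_force: [0.6, -0.7, 0.5]
opening: 0.802
```

play_rows(targets=[[[0,0,0],[0,0,1],20],[[0,0,0],[-0.3,-0.3,0.8],0],[[0,0,0],[0,0,0],0]])

```text
clock: 5.95
tool_pos: [0.5802, 0.3282, 0.1737]
eef_rot: [-0.037, 0.703, 0.04, 0.709]
contact_force: [0.2, 0.5, -1.1]
opening: 0.998
```

```bash
python3 - <<'E'
from plant import r
from ov import *
snap(r,'wrist','w4');snap(r,'side','s4')
crop('s4','s4c',250,120,400,240,5)
P=np.load('P2.npy',allow_pickle=True).item()
# gauge grasp point = case centre
g=P['gauge'];c=R.from_euler('z',g[2]).apply([-.034,0,0]);print(g[:2]+c[:2],np.degrees(g[2])+90)
E
python3 go.py .485 .078 .15 67.4
```

```text
[0.4850259  0.07809817] 247.41431438116356
t 6.05 pos [0.5792 0.3275 0.1691] jaw 96.2 q7 [-0.37, 0.88, -0.42, 1.51, 0.44, 0.85, 0.73] F [ 0.  -0.6 -0.3] op 0.999
shift40 [-2.354 -6.237 -0.478] turnz rad -0.503 tiltfix [-0.001  0.002  0.   ]
```

View pics/s4c.png

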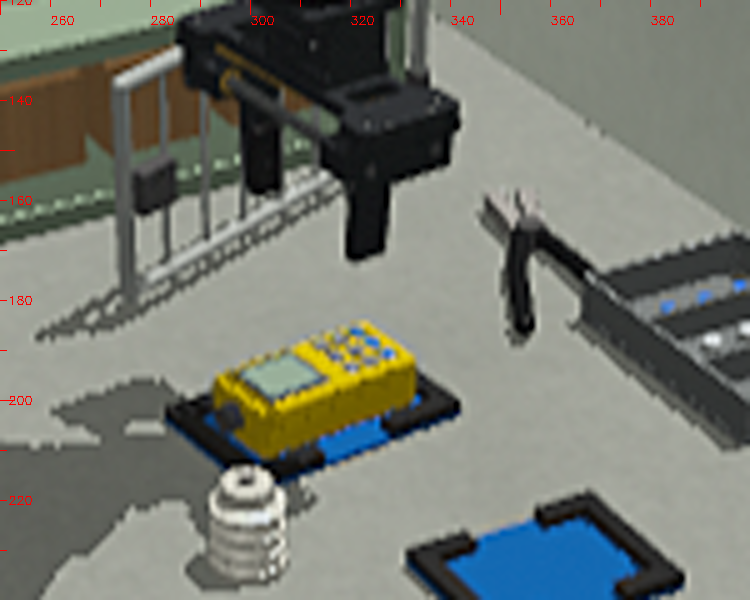

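View pics/w4.png

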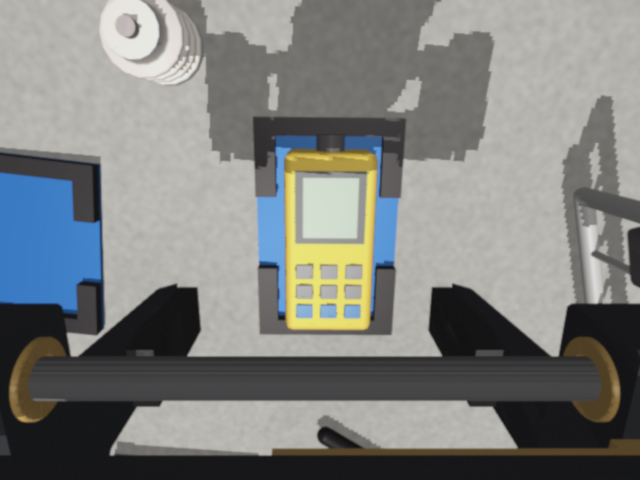

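Side and wrist views: the box is in the recess with its display up and socket end toward the robot. I'll check centring numerically.

```bash
python3 - <<'E'
from ov import *
P=np.load('P2.npy',allow_pickle=True).item();t=P['box_tray']
Ti=R.from_euler('z',-t[2])
for u,v,z in((331,136,.024),(331,170,.04),(331,155,.035),(329,327,.037),(289,240,.037),(374,240,.037),(331,118,.012),(327,333,.012)): 
    print(u,v,Ti.apply(onz('wrist',u,v,z)-[t[0],t[1],0]).round(4))
Q={'box_tray':t,'box':[t[0],t[1],t[2],.004]}
draw('w4','w4o','wrist',Q,220,80,440,360,3)
E
```

```text
331 136 [ 0.0682 -0.0014  0.024 ]
331 170 [ 0.0488 -0.0009  0.04  ]
331 155 [ 0.0573 -0.001   0.035 ]
329 327 [-0.058  -0.0007  0.037 ]
289 240 [0.0039 0.0255 0.037 ]
374 240 [ 0.0038 -0.029   0.037 ]
331 118 [ 0.079  -0.0018  0.012 ]
327 333 [-0.0764 -0.0003  0.012 ]
```

View pics/w4o.png

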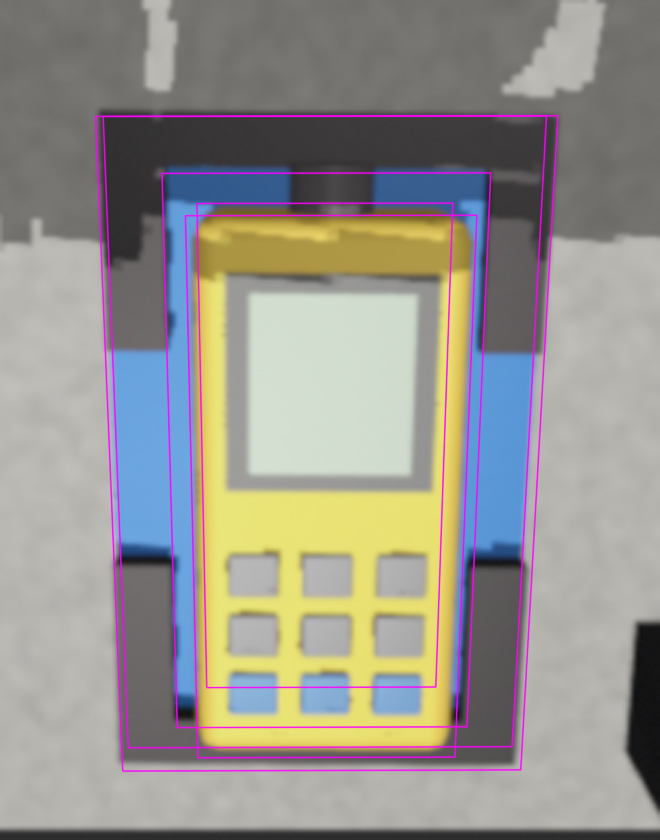

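play_rows(targets=[[[0,0,-0.08],[-0.3,-1,0],0],[[0,0,-0.1],[-0.4,-1,0],0],[[0,0,-0.1],[-0.4,-1,0],0],[[0,0,-0.1],[-0.4,-1,0],0],[[0,0,-0.12],[-0.4,-1,0],0]])

```text
clock: 6.55
tool_pos: [0.5015, 0.1258, 0.1664]
eef_rot: [0.138, 0.694, -0.139, 0.693]
contact_force: [0.6, 0.1, -1.1]
opening: 0.999
```

play_rows(targets=[[[0,0,0],[-0.4,-0.9,0],0],[[0,0,0],[-0.05,-0.3,-0.4],0],[[0,0,0],[0,0,0],0]])

```text
clock: 6.85
tool_pos: [0.4829, 0.0765, 0.1495]
eef_rot: [0.137, 0.695, -0.14, 0.692]
contact_force: [0.2, 0.3, 0.0]
opening: 0.998
```

```bash
python3 go.py .485 .078 .03 67.4; python3 - <<'E'
from plant import r
from ov import *
snap(r,'wrist','w5')
P=np.load('P2.npy',allow_pickle=True).item()
draw('w5','w5o','wrist',P,0,0,640,480,1)
E
```

```text
t 6.85 pos [0.4829 0.0765 0.1495] jaw 67.4 q7 [-0.1, 0.72, -0.25, 2.07, 0.42, 0.41, 0.5] F [0.2 0.3 0. ] op 0.998
shift40 [ 0.054  0.038 -2.987] turnz rad -0.0 tiltfix [ 0.003 -0.005  0.   ]
```

View pics/w5o.png

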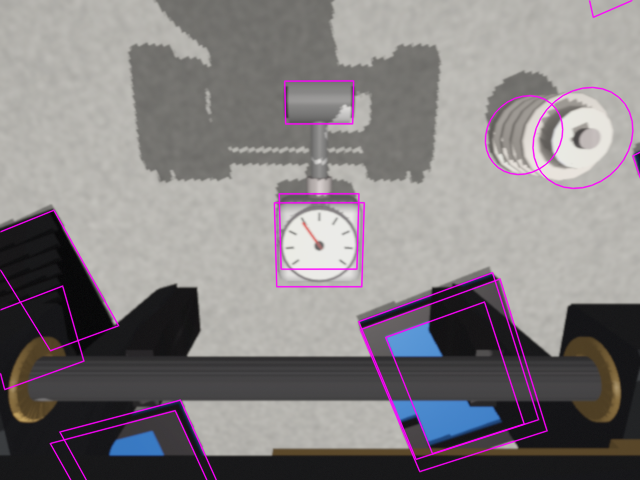

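Wrist view: the gauge dial is at (319,244) and the chuck at (319,102), both on the fitted outline. Descending.

play_rows(targets=[[[0,0,0],[0.05,0.04,-1],0],[[0,0,0],[0,0,-0.9],0],[[0,0,0],[0,0,-0.6],0],[[0,0,0],[0,0,-0.3],0],[[0,0,0],[0,0,0],0]])

```text
clock: 7.4
tool_pos: [0.4865, 0.0825, 0.038]
eef_rot: [0.137, 0.694, -0.137, 0.693]
contact_force: [-0.5, -0.7, 0.6]
opening: 1.004
```

```bash
python3 go.py .485 .078 .031 67.4
```

```text
t 7.4 pos [0.4865 0.0825 0.038 ] jaw 67.7 q7 [-0.21, 0.93, -0.08, 2.09, 0.51, 0.14, 0.42] F [-0.5 -0.7  0.6] op 1.004
shift40 [-0.036 -0.114 -0.175] turnz rad -0.006 tiltfix [-0.    -0.002 -0.   ]
```

play_rows(targets=[[[0,0,0],[-0.04,-0.11,-0.1],0],[[0,0,0],[0,0,-0.07],0],[[0,0,0],[0,0,0],0]])

```text
clock: 7.7
tool_pos: [0.4854, 0.0764, 0.033]
eef_rot: [0.138, 0.693, -0.137, 0.694]
contact_force: [-0.3, 0.4, -0.7]
opening: 0.996
```

play_rows(targets=[[[0,0,0],[0,0,0],150],[[0,0,0],[0,0,0],150],[[0,0,0],[0,0,0],150],[[0,0,0],[0,0,0],150],[[0,0,0],[0,0,0],150]], newtons=30)

```text
clock: 8.2
tool_pos: [0.4852, 0.0768, 0.0325]
eef_rot: [0.137, 0.694, -0.137, 0.694]
contact_force: [0.5, -0.2, 1.0]
opening: 0.588
```

```bash
python3 go.py .485 .078 .031 67.4
```

```text
t 8.2 pos [0.4852 0.0768 0.0325] jaw 67.6 q7 [-0.21, 0.94, -0.07, 2.1, 0.52, 0.11, 0.42] F [ 0.5 -0.2  1. ] op 0.588
shift40 [-0.004  0.031 -0.038] turnz rad -0.004 tiltfix [-0.  0.  0.]
```

play_rows(targets=[[[0,0,0],[0,0,0.4],150],[[0,0,0],[0,0,0.8],150],[[0,0,0],[0,0,0.8],150],[[0,0,0],[0,0,0.4],150],[[0,0,0],[0,0,0],150]])

```text
clock: 8.7
tool_pos: [0.4859, 0.0766, 0.13]
eef_rot: [0.138, 0.693, -0.137, 0.695]
contact_force: [0.5, -0.3, -2.9]
opening: 0.59
```

```bash
python3 go.py .6725 -.1297 .11 84.1; python3 - <<'E'
from plant import r
from ov import *
snap(r,'wrist','w6')
P=np.load('P2.npy',allow_pickle=True).item();s=r.get_state()
Rm=R.from_quat(s['eef_rot']).as_matrix();yaw=np.radians(157.4)
c=s['tool_pos'];o=c[:2]+R.from_euler('z',yaw).apply([.034,0,0])[:2]
Q={'gauge':[*o,yaw,c[2]-.0325]}
draw('w6','w6o','wrist',Q,0,0,640,480,1)
E
```

```text
t 8.7 pos [0.4859 0.0766 0.13  ] jaw 67.6 q7 [-0.11, 0.75, -0.23, 2.08, 0.46, 0.36, 0.47] F [ 0.5 -0.3 -2.9] op 0.59
shift40 [ 4.664 -5.158 -0.501] turnz rad 0.288 tiltfix [-0.001  0.003  0.   ]
```

View pics/w6o.png

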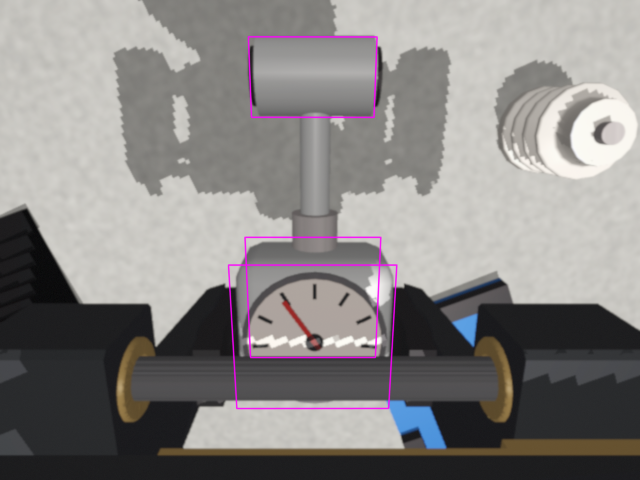

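play_rows(targets=[[[0,0,0.03],[0.5,-0.5,0],150],[[0,0,0.06],[0.8,-0.9,0],150],[[0,0,0.06],[0.85,-0.95,0],150],[[0,0,0.06],[0.85,-0.95,0],150],[[0,0,0.05],[0.85,-0.95,0],150]])

```text
clock: 9.25
tool_pos: [0.6368, -0.0931, 0.126]
eef_rot: [0.045, 0.707, -0.045, 0.704]
contact_force: [0.6, 0.9, -3.1]
opening: 0.586
```

play_rows(targets=[[[0,0,0.03],[0.55,-0.6,0],150],[[0,0,0],[0.25,-0.3,-0.4],150],[[0,0,0],[0,0,0],150]])

```text
clock: 9.55
tool_pos: [0.6673, -0.1308, 0.1075]
eef_rot: [0.036, 0.708, -0.038, 0.704]
contact_force: [-1.3, 0.5, -2.2]
opening: 0.589
```

```bash
cat > chk.py <<'E'
from plant import r
from ov import *
import sys
def held(nm,tray,off,yaw_off,f,extra=None):
    snap(r,'wrist',f);snap(r,'side',f+'s')
    P=np.load('P2.npy',allow_pickle=True).item()
    draw(f,f+'o','wrist',{tray:P[tray]},0,0,640,480,1)
E
python3 go.py .6725 -.1297 .045 84.1; python3 - <<'E'
from chk import *
held('gauge','gauge_tray',0,0,'w7'); crop('w7s','w7c',360,180,500,310,5)
E
```

```text
t 9.55 pos [ 0.6673 -0.1308  0.1075] jaw 84.0 q7 [0.35, 0.99, -0.46, 1.48, 0.54, 0.81, 1.16] F [-1.3  0.5 -2.2] op 0.589
shift40 [ 0.129  0.028 -1.562] turnz rad 0.002 tiltfix [ 0.002 -0.006  0.   ]
```

View pics/w7o.png

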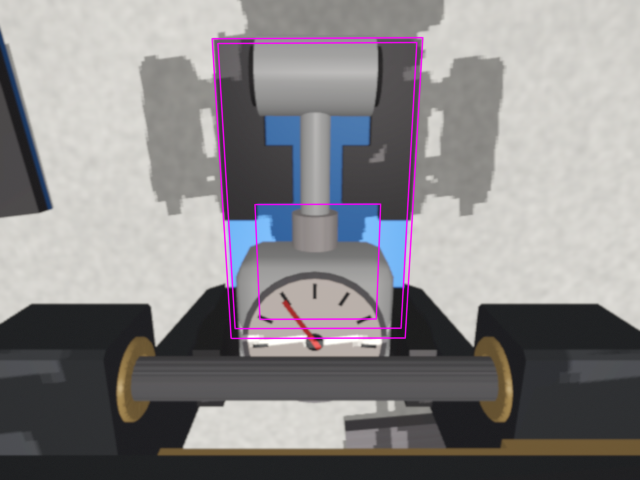

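View pics/w7c.png

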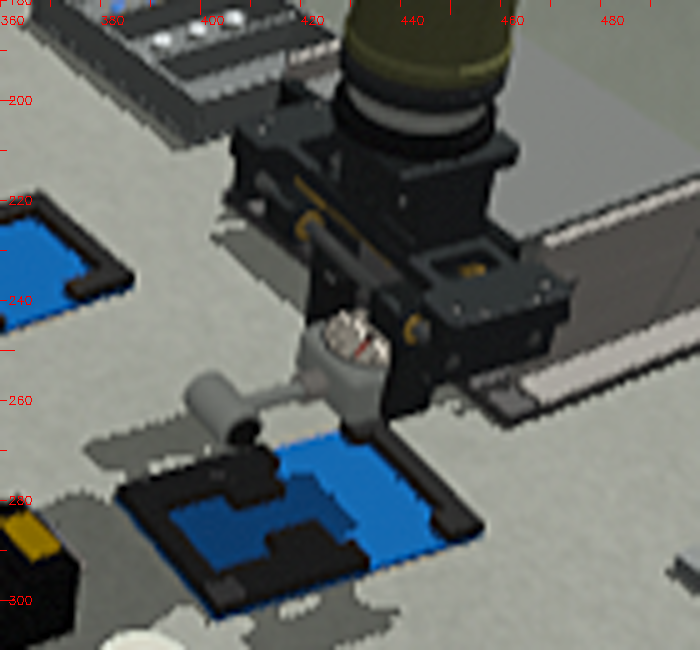

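```bash
python3 - <<'E'
from ov import *
for z in(.0,.06): print(z,[onz('scene',u,v,z)[:2].round(3).tolist() for u,v in((168,303),(245,345),(258,355),(115,285))])
E
```

```text
0.0 [[0.757, -0.126], [0.772, 0.083], [0.78, 0.119], [0.77, -0.266]]
0.06 [[0.774, -0.095], [0.787, 0.101], [0.795, 0.135], [0.786, -0.226]]
```

play_rows(targets=[[[0,0,0],[0.13,0.03,-0.7],150],[[0,0,0],[0,0,-0.5],150],[[0,0,0],[0,0,-0.2],150],[[0,0,0],[0,0,0],150]])

```text
clock: 10.05
tool_pos: [0.6728, -0.1245, 0.0553]
eef_rot: [0.035, 0.707, -0.035, 0.705]
contact_force: [-1.0, 0.1, -2.5]
opening: 0.59
```

```bash
python3 go.py .6725 -.1297 .0375 84.1
```

```text
t 10.05 pos [ 0.6728 -0.1245  0.0553] jaw 84.3 q7 [0.33, 1.06, -0.43, 1.48, 0.57, 0.74, 1.13] F [-1.   0.1 -2.5] op 0.59
shift40 [-0.008 -0.131 -0.445] turnz rad -0.004 tiltfix [-0.001 -0.003 -0.   ]
```

play_rows(targets=[[[0,0,0],[0,-0.13,-0.15],150],[[0,0,0],[0,0,-0.15],150],[[0,0,0],[0,0,-0.06],150],[[0,0,0],[0,0,0],150]])

```text
clock: 10.45
tool_pos: [0.6741, -0.1313, 0.0419]
eef_rot: [0.036, 0.706, -0.036, 0.706]
contact_force: [-0.2, 0.1, -3.6]
opening: 0.584
```

play_rows(targets=[[[0,0,0],[0,0,-0.05],150],[[0,0,0],[0,0,0],150]])

```text
clock: 10.65
tool_pos: [0.6743, -0.1311, 0.04]
eef_rot: [0.036, 0.706, -0.035, 0.706]
contact_force: [0.8, -0.1, -3.0]
opening: 0.581
```

```bash
python3 go.py .6725 -.1297 .0365 84.1
```

```text
t 10.65 pos [ 0.6743 -0.1311  0.04  ] jaw 84.2 q7 [0.33, 1.08, -0.42, 1.47, 0.58, 0.72, 1.13] F [ 0.8 -0.1 -3. ] op 0.581
shift40 [-0.044  0.034 -0.088] turnz rad -0.002 tiltfix [-0.  0.  0.]
```

play_rows(targets=[[[0,0,0],[-0.04,0.03,-0.05],150],[[0,0,0],[0,0,0],150]])

```text
clock: 10.85
tool_pos: [0.6722, -0.1297, 0.0378]
eef_rot: [0.036, 0.706, -0.035, 0.706]
contact_force: [-0.3, 0.4, -3.1]
opening: 0.587
```

play_rows(targets=[[[0,0,0],[0,0,-0.05],150],[[0,0,0],[0,0,0],150]])

```text
clock: 11.05
tool_pos: [0.6728, -0.1299, 0.0366]
eef_rot: [0.036, 0.706, -0.036, 0.706]
contact_force: [-0.3, 0.3, 1.5]
opening: 0.583
```

play_rows(targets=[[[0,0,0],[0,0,0],80],[[0,0,0],[0,0,0],70],[[0,0,0],[0,0,0],70],[[0,0,0],[0,0,0.5],70],[[0,0,0],[0,0,1],70]])

```text
clock: 11.55
tool_pos: [0.6705, -0.1299, 0.0947]
eef_rot: [0.036, 0.708, -0.035, 0.704]
contact_force: [1.0, -0.1, 0.2]
opening: 0.728
```

play_rows(targets=[[[0,0,0],[0,0,1],70],[[0,0,0],[0,0,0.8],70],[[0,0,0],[0,0,0],70]])

```text
clock: 11.85
tool_pos: [0.6763, -0.1298, 0.1752]
eef_rot: [0.036, 0.702, -0.036, 0.71]
contact_force: [0.9, 0.2, -0.1]
opening: 0.726
```

```bash
python3 - <<'E'
from plant import r
from ov import *
snap(r,'wrist','w8');snap(r,'side','s8')
crop('s8','s8c',360,180,500,310,5)
P=np.load('P2.npy',allow_pickle=True).item()
t=P['gauge_tray']
draw('w8','w8o','wrist',{'gauge_tray':t,'gauge':[*t,.004]},160,40,460,400,2)
E
python3 go.py .3574 -.287 .17 0
```

```text
t 11.95 pos [ 0.6732 -0.1301  0.17  ] jaw 84.2 q7 [0.37, 0.91, -0.5, 1.44, 0.5, 0.92, 1.2] F [-1.1  0.2  0.4] op 0.726
shift40 [-7.894e+00 -3.923e+00  1.000e-03] turnz rad -1.47 tiltfix [0.    0.003 0.   ]
```

View pics/w8o.png

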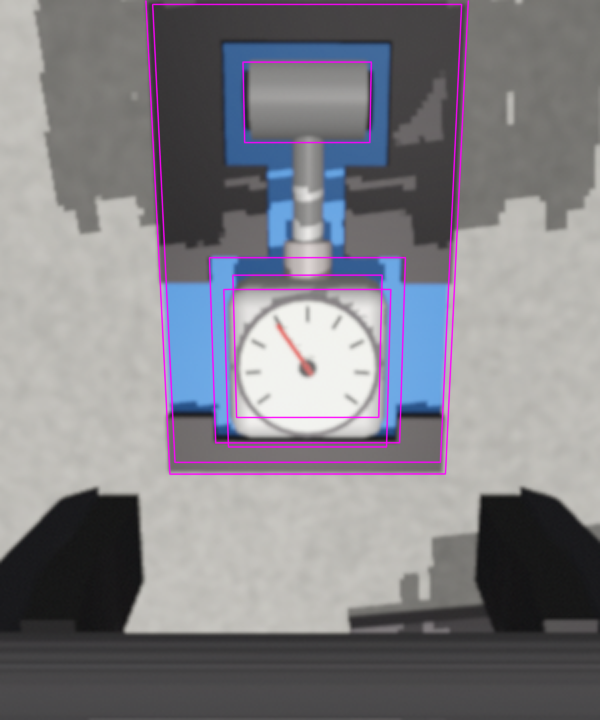

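View pics/s8c.png

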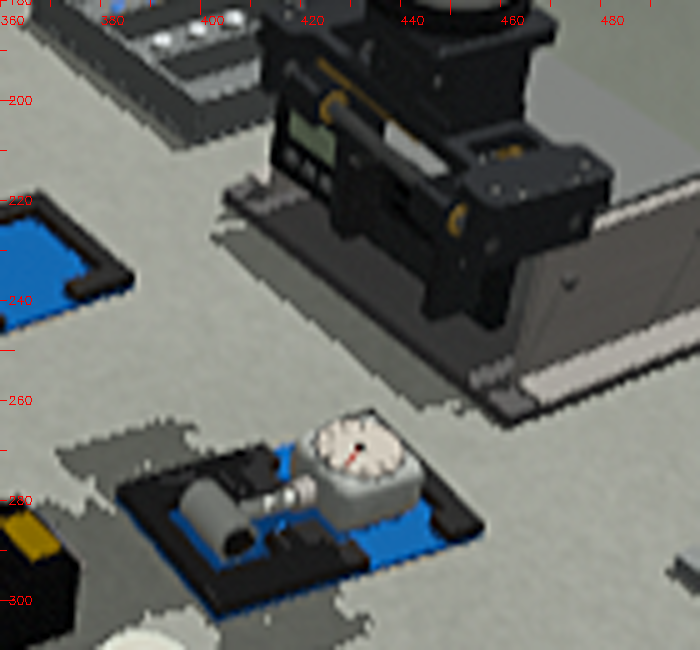

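Both views: the gauge is seated in its cut-out with the dial up, on the predicted outline. The valve is next; I need its outlet yaw.

```bash
python3 - <<'E'
from h import *
CAM.update({k:v for k,v in np.load('cam2.npy',allow_pickle=True).item().items()})
v=np.array([.3574,-.287])
for n,u,w in(("scene",206.8,146.3),("side",352,368)):
    q=onz(n,u,w,.022);d=q[:2]-v;print(n,q.round(4),np.degrees(np.arctan2(d[1],d[0])).round(1),np.hypot(*d).round(4))
E
```

```text
scene [ 0.32   -0.2913  0.022 ] -173.4 0.0377
side [ 0.3279 -0.2869  0.022 ] 179.9 0.0295
```

play_rows(targets=[[[0,0,-0.06],[-1,-0.4,0],60],[[0,0,-0.06],[-1,-0.5,0],60],[[0,0,-0.06],[-1,-0.5,0],60],[[0,0,-0.06],[-1,-0.5,0],60],[[0,0,-0.06],[-1,-0.5,0],60]])

```text
clock: 12.45
tool_pos: [0.47, -0.2264, 0.1672]
eef_rot: [0.142, 0.694, -0.141, 0.692]
contact_force: [1.2, -1.2, 0.0]
opening: 0.77
```

```bash
python3 go.py .3574 -.287 .17 0; python3 - <<'E'
from plant import r
from ov import *
snap(r,'wrist','w9')
P=np.load('P2.npy',allow_pickle=True).item()
draw('w9','w9o','wrist',P,0,0,640,480,1)
E
```

```text
t 12.45 pos [ 0.47   -0.2264  0.1672] jaw 66.9 q7 [0.6, 0.73, -0.4, 1.96, 0.51, 0.56, 1.02] F [ 1.2 -1.2  0. ] op 0.77
shift40 [-2.814 -1.514  0.07 ] turnz rad -1.168 tiltfix [-0.001 -0.002 -0.   ]
```

View pics/w9o.png

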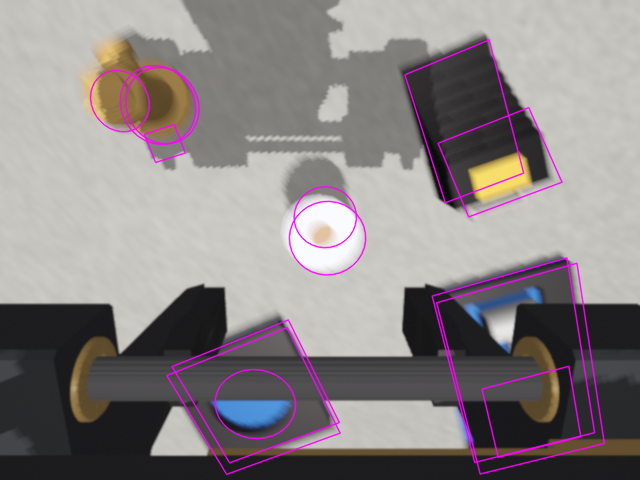

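play_rows(targets=[[[0,0,-0.06],[-0.7,-0.4,0],60],[[0,0,-0.04],[-0.7,-0.4,0],60],[[0,0,0],[-0.7,-0.4,0],60],[[0,0,0],[-0.3,-0.15,0],60],[[0,0,0],[0,0,0],60]])

```text
clock: 13.0
tool_pos: [0.3748, -0.2806, 0.1675]
eef_rot: [0.176, 0.686, -0.176, 0.684]
contact_force: [-0.1, 0.6, 0.9]
opening: 0.769
```

```bash
python3 go.py .3574 -.287 .17 60; python3 - <<'E'
from plant import r
from ov import *
snap(r,'wrist','w10')
P=np.load('P2.npy',allow_pickle=True).item()
P['valve'][2]=np.radians(183)
draw('w10','w10o','wrist',P,0,0,640,480,1)
E
```

```text
t 13.0 pos [ 0.3748 -0.2806  0.1675] jaw 61.2 q7 [0.77, 0.68, -0.36, 2.11, 0.54, 0.45, 1.06] F [-0.1  0.6  0.9] op 0.769
shift40 [-0.434 -0.159  0.062] turnz rad -0.02 tiltfix [-0.001 -0.003 -0.   ]
```

View pics/w10o.png

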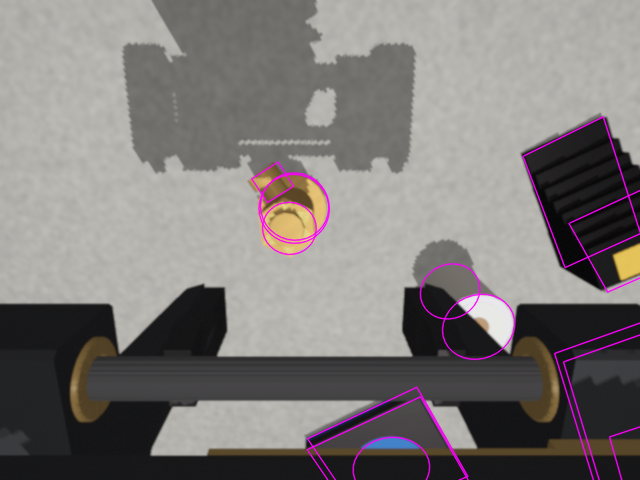

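```bash
python3 - <<'E'
from ov import *
P=np.load('P2.npy',allow_pickle=True).item()
M['valve']=[circ(24,8),[(30*np.cos(np.pi/6)**-1/2*np.cos(t),30*np.cos(np.pi/6)**-1/2*np.sin(t),62) for t in np.radians([30,90,150,210,270,330])],[(33,10,22),(33,-10,22)]]
for a in(183,):
    P['valve'][2]=np.radians(a); draw('w10','w10h','wrist',P,240,140,345,265,6,['valve'])
crop('w10','w10c',240,140,345,265,6)
a=cv2.imread('pics/w10h.png');b=cv2.imread('pics/w10c.png');cv2.imwrite('pics/w10x.png',cv2.resize(np.hstack([a,b]),(800,476)))
E
```

```text
(no output)
```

View pics/w10x.png

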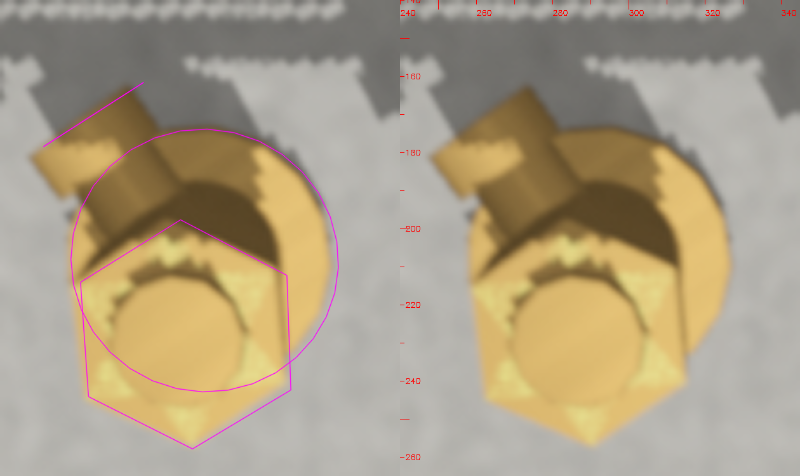

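play_rows(targets=[[[0,0,0.05],[-0.43,-0.16,-0.5],60],[[0,0,0],[0,0,-0.8],60],[[0,0,0],[0,0,-0.7],60],[[0,0,0],[0,0,-0.2],60],[[0,0,0],[0,0,0],60]])

```text
clock: 13.55
tool_pos: [0.3608, -0.2851, 0.0791]
eef_rot: [0.157, 0.69, -0.157, 0.689]
contact_force: [-0.1, 0.0, -1.0]
opening: 0.768
```

```bash
python3 go.py .3574 -.287 .058 64; python3 - <<'E'
from plant import r
from ov import *
snap(r,'wrist','w11')
P=np.load('P2.npy',allow_pickle=True).item()
P['valve'][2]=np.radians(184)
M['valve']=[circ(24,8),circ(15,62),circ(11,67)]
draw('w11','w11o','wrist',P,0,0,640,480,1,['valve'])
E
```

```text
t 13.55 pos [ 0.3608 -0.2851  0.0791] jaw 64.3 q7 [0.66, 0.84, -0.14, 2.19, 0.71, 0.16, 0.98] F [-0.1  0.  -1. ] op 0.768
shift40 [-0.085 -0.048 -0.528] turnz rad -0.006 tiltfix [-0.001 -0.001 -0.   ]
```

View pics/w11o.png

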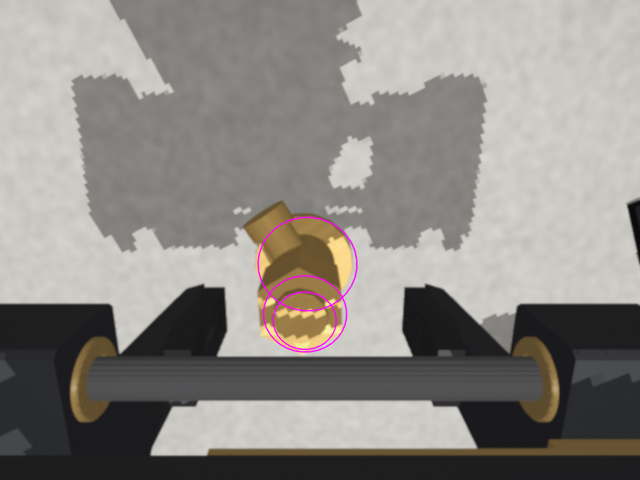

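play_rows(targets=[[[0,0,0],[-0.1,-0.09,-0.3],60],[[0,0,0],[0,0,-0.2],60],[[0,0,0],[0,0,0],60]])

```text
clock: 13.9
tool_pos: [0.356, -0.2899, 0.0601]
eef_rot: [0.158, 0.689, -0.158, 0.689]
contact_force: [-0.2, -0.6, -0.2]
opening: 0.763
```

```bash
python3 go.py .3566 -.2886 .058 64
```

```text
t 13.9 pos [ 0.356  -0.2899  0.0601] jaw 64.2 q7 [0.63, 0.88, -0.08, 2.19, 0.74, 0.09, 0.96] F [-0.2 -0.6 -0.2] op 0.763
shift40 [ 0.015  0.032 -0.053] turnz rad -0.003 tiltfix [-0.     0.001  0.   ]
```

play_rows(targets=[[[0,0,0],[0,0,0],200],[[0,0,0],[0,0,0],200],[[0,0,0],[0,0,0],200],[[0,0,0],[0,0,0],200],[[0,0,0],[0,0,0],200]], newtons=35)

```text
clock: 14.4
tool_pos: [0.3561, -0.2896, 0.0602]
eef_rot: [0.158, 0.689, -0.158, 0.69]
contact_force: [1.2, -0.2, -0.9]
opening: 0.339
```

play_rows(targets=[[[0,0,0],[0,0,0],200],[[0,0,0],[0,0,0.4],200],[[0,0,0],[0,0,0.8],200],[[0,0,0],[0,0,0.8],200],[[0,0,0],[0,0,0.6],200]])

```text
clock: 14.9
tool_pos: [0.3547, -0.2901, 0.1652]
eef_rot: [0.158, 0.69, -0.158, 0.689]
contact_force: [0.2, 0.7, -3.8]
opening: 0.334
```

```bash
python3 go.py .581 -.3238 .16 64; python3 - <<'E'
from plant import r
from ov import *
snap(r,'wrist','w12');snap(r,'side','s12');crop('s12','s12c',320,250,440,350,6)
E
```

```text
t 14.9 pos [ 0.3547 -0.2901  0.1652] jaw 64.1 q7 [0.83, 0.68, -0.39, 2.14, 0.61, 0.43, 1.08] F [ 0.2  0.7 -3.8] op 0.334
shift40 [ 5.658 -0.844 -0.13 ] turnz rad -0.003 tiltfix [-0.    -0.001 -0.   ]
```

View pics/w12.png

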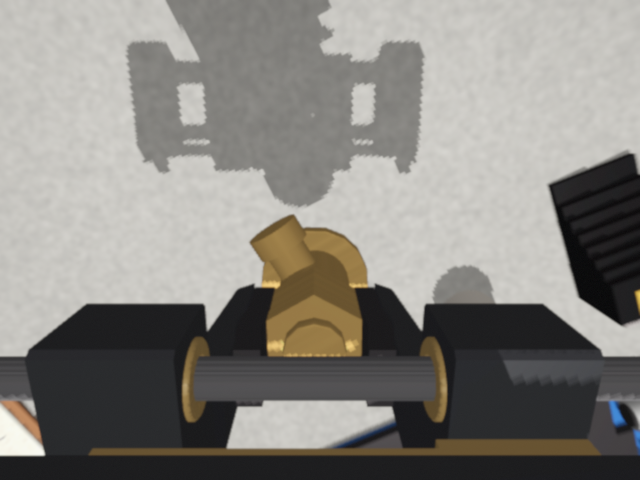

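View pics/s12c.png

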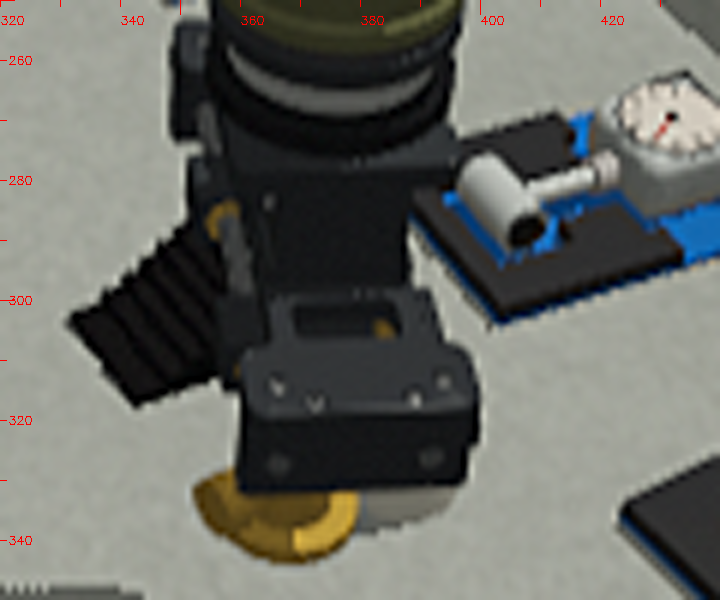

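```bash
python3 - <<'E'
from plant import r
from ov import *
M['valve']=[circ(24,8)];s=r.get_state()
draw('w12','w12o','wrist',{'valve':[s['tool_pos'][0],s['tool_pos'][1],0,s['tool_pos'][2]-.0602]},230,190,400,360,4)
E
```

```text
(no output)
```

View pics/w12o.png

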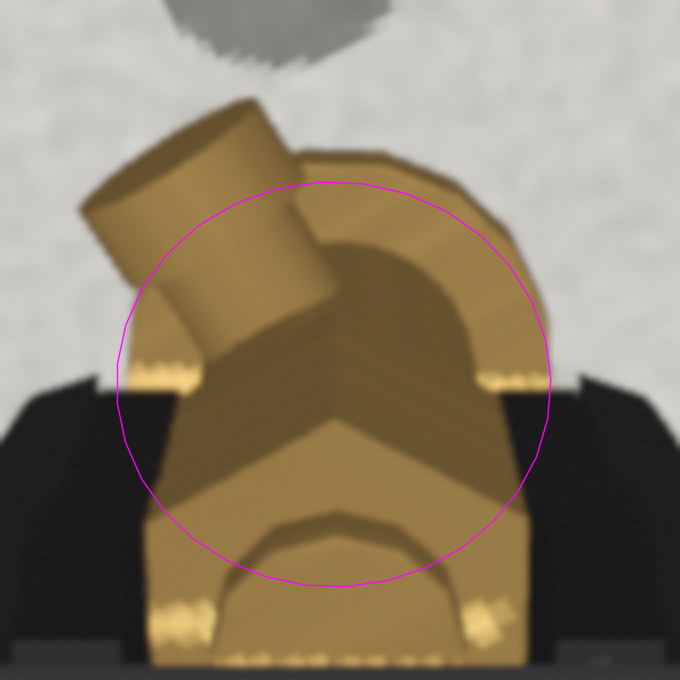

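play_rows(targets=[[[0,0,0],[0.6,-0.1,0],200],[[0,0,0],[1,-0.15,0],200],[[0,0,0],[1,-0.15,0],200],[[0,0,0],[1,-0.15,0],200],[[0,0,0],[1,-0.15,0],200]])

```text
clock: 15.5
tool_pos: [0.5395, -0.3181, 0.1615]
eef_rot: [0.158, 0.691, -0.158, 0.688]
contact_force: [0.2, -1.0, -3.7]
opening: 0.335
```

play_rows(targets=[[[0,0,0],[0.75,-0.12,-0.2],200],[[0,0,0],[0.3,0,-0.3],200],[[0,0,0],[0,0,0],200],[[0,0,0],[0,0,0],200]])

```text
clock: 15.9
tool_pos: [0.5789, -0.3224, 0.1416]
eef_rot: [0.158, 0.691, -0.158, 0.687]
contact_force: [-0.9, 0.2, -3.9]
opening: 0.337
```

```bash
python3 go.py .581 -.3238 .075 64; python3 - <<'E'
from chk import *
held('valve','valve_tray',0,0,'w13'); crop('w13s','w13c',390,220,510,380,5)
E
```

```text
t 15.9 pos [ 0.5789 -0.3224  0.1416] jaw 64.2 q7 [0.67, 0.92, -0.45, 1.53, 0.5, 0.82, 1.15] F [-0.9  0.2 -3.9] op 0.337
shift40 [ 0.053 -0.036 -1.666] turnz rad -0.003 tiltfix [-0.001 -0.006 -0.   ]
```

View pics/w13o.png

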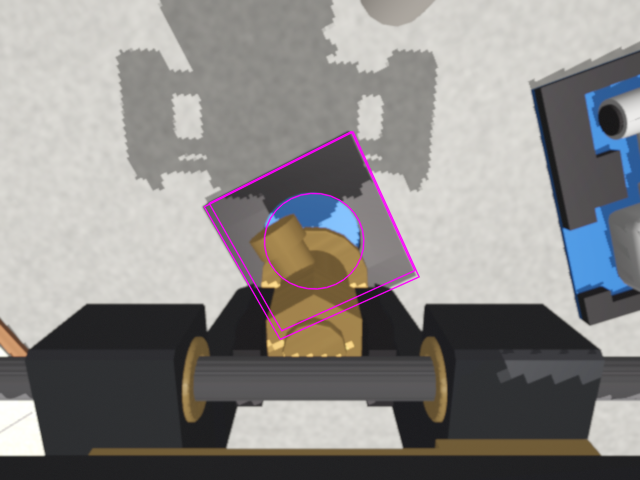

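View pics/w13c.png

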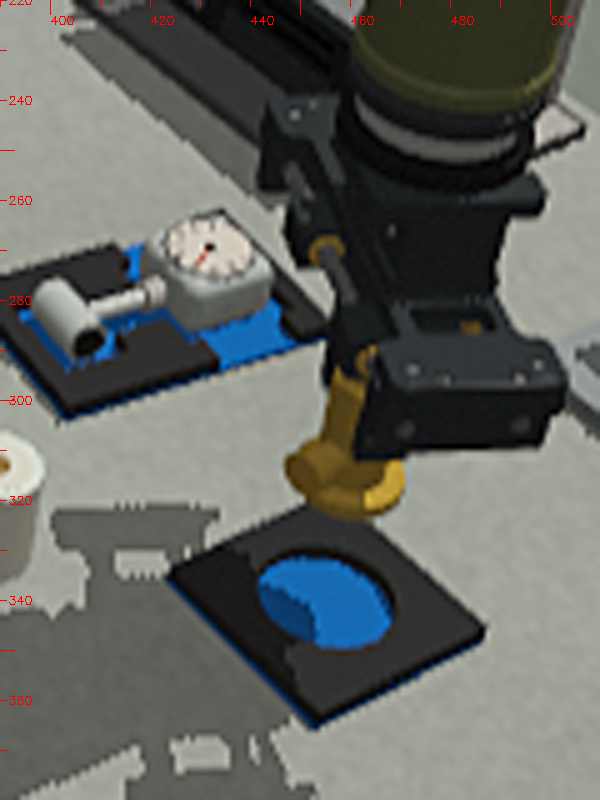

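play_rows(targets=[[[0,0,0],[0.11,-0.07,-0.5],200],[[0,0,0],[0,0,-0.6],200],[[0,0,0],[0,0,-0.3],200],[[0,0,0],[0,0,0],200]])

```text
clock: 16.4
tool_pos: [0.5837, -0.3255, 0.0864]
eef_rot: [0.158, 0.691, -0.158, 0.688]
contact_force: [-0.5, 0.7, -3.1]
opening: 0.337
```

```bash
python3 go.py .5834 -.325 .0642 64
```

```text
t 16.4 pos [ 0.5837 -0.3255  0.0864] jaw 64.2 q7 [0.65, 1.0, -0.42, 1.53, 0.53, 0.74, 1.12] F [-0.5  0.7 -3.1] op 0.337
shift40 [-0.006  0.012 -0.556] turnz rad -0.003 tiltfix [-0.001 -0.004 -0.   ]
```

play_rows(targets=[[[0,0,0],[0,0,-0.2],200],[[0,0,0],[0,0,-0.15],200],[[0,0,0],[0,0,-0.05],200],[[0,0,0],[0,0,0],200]])

```text
clock: 16.8
tool_pos: [0.5858, -0.3256, 0.072]
eef_rot: [0.158, 0.689, -0.158, 0.689]
contact_force: [0.8, 0.6, -4.1]
opening: 0.339
```

```bash
python3 go.py .5834 -.325 .0642 64;  python3 - <<'E'
from chk import *
held('valve','valve_tray',0,0,'w14'); crop('w14s','w14c',410,280,500,380,6)
E
```

```text
t 16.8 pos [ 0.5858 -0.3256  0.072 ] jaw 64.2 q7 [0.65, 1.02, -0.41, 1.53, 0.55, 0.71, 1.11] F [ 0.8  0.6 -4.1] op 0.339
shift40 [-0.06   0.015 -0.195] turnz rad -0.003 tiltfix [-0. -0. -0.]
```

View pics/w14c.png

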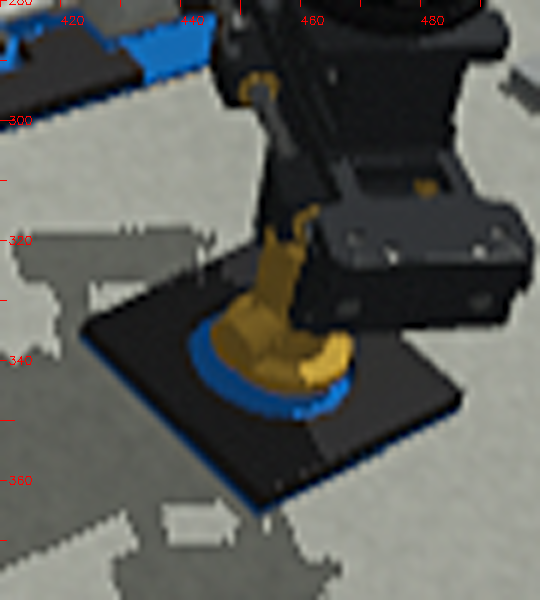

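View pics/w14o.png

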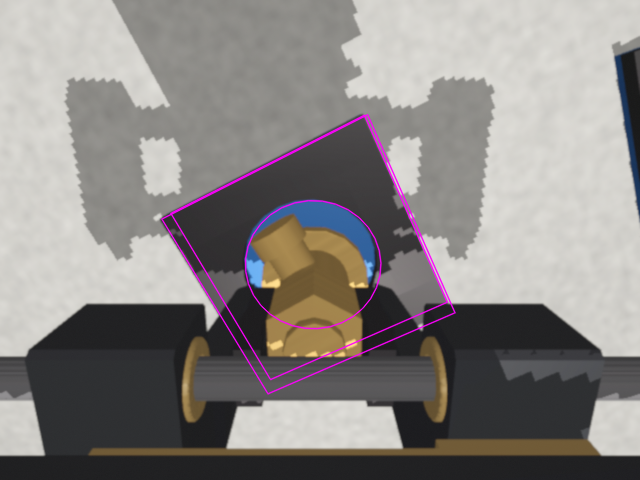

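play_rows(targets=[[[0,0,0],[-0.06,0.01,-0.08],200],[[0,0,0],[0,0,-0.06],200],[[0,0,0],[0,0,0],200]])

```text
clock: 17.2
tool_pos: [0.583, -0.3252, 0.066]
eef_rot: [0.158, 0.69, -0.158, 0.689]
contact_force: [0.6, -0.1, -4.7]
opening: 0.338
```

play_rows(targets=[[[0,0,0],[0,0,-0.05],200],[[0,0,0],[0,0,0],200]])

```text
clock: 17.4
tool_pos: [0.5836, -0.3252, 0.0644]
eef_rot: [0.158, 0.689, -0.158, 0.689]
contact_force: [0.7, 0.3, -4.8]
opening: 0.339
```

play_rows(targets=[[[0,0,0],[0,0,-0.04],200],[[0,0,0],[0,0,0],200]])

```text
clock: 17.6
tool_pos: [0.5837, -0.3252, 0.0643]
eef_rot: [0.158, 0.689, -0.158, 0.689]
contact_force: [-2.7, 2.0, 5.1]
opening: 0.336
```

Contact. Releasing.

play_rows(targets=[[[0,0,0],[0,0,0],140],[[0,0,0],[0,0,0],120],[[0,0,0],[0,0,0],100],[[0,0,0],[0,0,0],100],[[0,0,0],[0,0,0.4],100]])

```text
clock: 18.1
tool_pos: [0.5819, -0.3247, 0.0773]
eef_rot: [0.158, 0.691, -0.158, 0.688]
contact_force: [-0.7, -0.1, 0.4]
opening: 0.609
```

play_rows(targets=[[[0,0,0],[0,0,0.8],100],[[0,0,0],[0,0,1],100],[[0,0,0],[0,0,0.6],60],[[0,0,0],[0,0,0],30]])

```text
clock: 18.5
tool_pos: [0.5862, -0.3259, 0.1803]
eef_rot: [0.158, 0.686, -0.159, 0.692]
contact_force: [0.2, 0.8, 0.6]
opening: 0.767
```

```bash
python3 - <<'E'
from chk import *
held('valve','valve_tray',0,0,'w15'); crop('w15s','w15c',410,280,500,380,6)
P=np.load('P2.npy',allow_pickle=True).item();c=P['chock'];q=c[:2]+R.from_euler('z',c[2]).apply([-.015,0,0])[:2];print(c,q)
t=P['chock_tray'];print(t[:2]+R.from_euler('z',t[2]).apply([-.015,0,0])[:2],np.degrees(t[2]))
E
python3 go.py .462 -.107 .17 88.3
```

```text
[ 0.44771814 -0.10713163  3.11260255] [ 0.46271184 -0.10756642]
[0.63576292 0.12726794] 179.4802058353459
t 18.6 pos [ 0.5836 -0.3254  0.1759] jaw 64.2 q7 [0.68, 0.88, -0.47, 1.49, 0.47, 0.88, 1.17] F [0.1 0.5 0. ] op 0.853
shift40 [-3.039  5.46  -0.148] turnz rad 0.421 tiltfix [0.001 0.001 0.   ]
```

View pics/w15c.png

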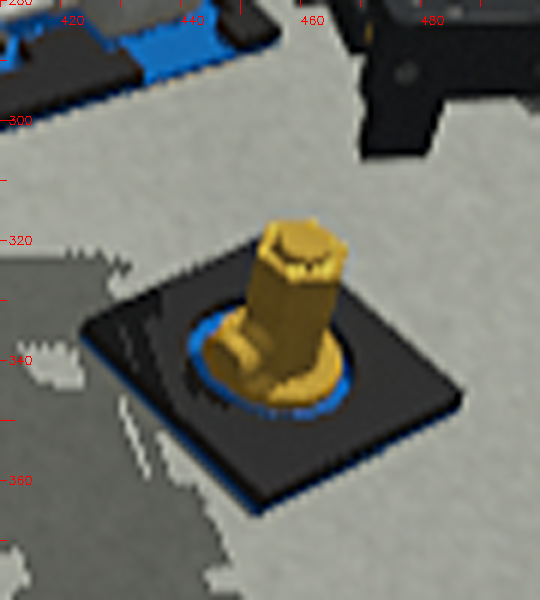

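View pics/w15.png

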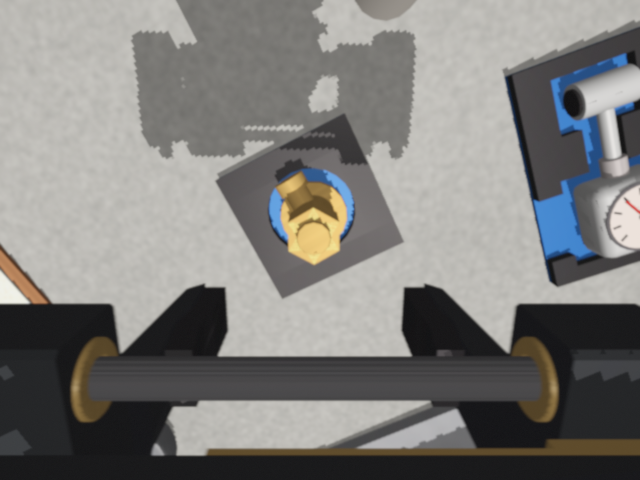

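play_rows(targets=[[[0,0,0.08],[-0.5,0.9,0],30],[[0,0,0.08],[-0.55,1,0],30],[[0,0,0.08],[-0.55,1,0],30],[[0,0,0.09],[-0.55,1,0],30],[[0,0,0.09],[-0.55,0.9,0],30]])

```text
clock: 19.1
tool_pos: [0.4734, -0.1313, 0.174]
eef_rot: [0.01, 0.708, -0.009, 0.706]
contact_force: [0.5, -0.1, -0.6]
opening: 0.883
```

play_rows(targets=[[[0,0,0],[-0.3,0.6,-0.3],30],[[0,0,0],[0,0,-0.3],30],[[0,0,0],[0,0,0],30],[[0,0,0],[0,0,0],30]])

```text
clock: 19.5
tool_pos: [0.4631, -0.1096, 0.1503]
eef_rot: [0.011, 0.708, -0.011, 0.706]
contact_force: [0.0, 0.0, 0.3]
opening: 0.885
```

```bash
python3 go.py .4627 -.1076 .033 88.3; python3 - <<'E'
from plant import r
from ov import *
snap(r,'wrist','w16')
P=np.load('P2.npy',allow_pickle=True).item()
draw('w16','w16o','wrist',P,0,0,640,480,1)
E
```

```text
t 19.5 pos [ 0.4631 -0.1096  0.1503] jaw 88.2 q7 [0.41, 0.73, -0.44, 2.1, 0.69, 0.46, 0.97] F [0.  0.  0.3] op 0.885
shift40 [-0.011  0.049 -2.933] turnz rad 0.002 tiltfix [ 0.    -0.002  0.   ]
```

View pics/w16o.png

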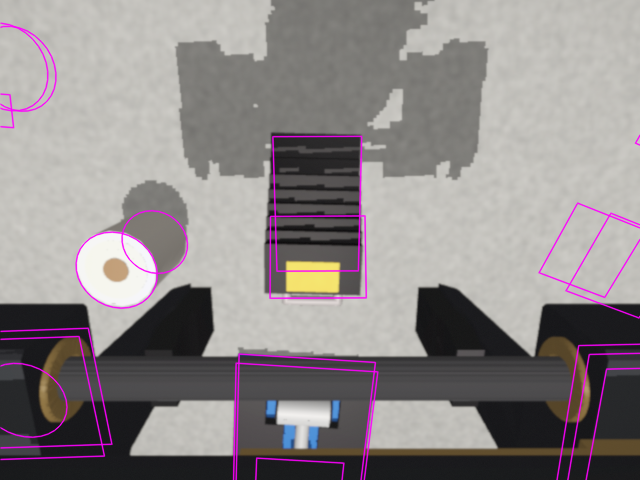

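play_rows(targets=[[[0,0,-0.02],[-0.02,0.03,-0.9],30],[[0,0,0],[0,0,-0.9],30],[[0,0,0],[0,0,-0.6],30],[[0,0,0],[0,0,-0.25],30],[[0,0,0],[0,0,0],30]])

```text
clock: 20.05
tool_pos: [0.4625, -0.1084, 0.0436]
eef_rot: [0.018, 0.707, -0.018, 0.706]
contact_force: [-0.0, -0.4, 0.1]
opening: 0.879
```

```bash
python3 go.py .4625 -.1085 .033 87
```

```text
t 20.05 pos [ 0.4625 -0.1084  0.0436] jaw 87.1 q7 [0.21, 0.92, -0.13, 2.15, 0.9, 0.14, 0.76] F [-0.  -0.4  0.1] op 0.879
shift40 [-0.    -0.003 -0.266] turnz rad -0.001 tiltfix [ 0.    -0.002  0.   ]
```

play_rows(targets=[[[0,0,0],[0,0,-0.15],30],[[0,0,0],[0,0,-0.1],30],[[0,0,0],[0,0,0],30]])

```text
clock: 20.35
tool_pos: [0.4629, -0.1082, 0.0349]
eef_rot: [0.018, 0.707, -0.018, 0.707]
contact_force: [0.3, 1.1, -0.2]
opening: 0.886
```

play_rows(targets=[[[0,0,0],[0,0,0],140],[[0,0,0],[0,0,0],140],[[0,0,0],[0,0,0],140],[[0,0,0],[0,0,0],140],[[0,0,0],[0,0,0],140]], newtons=30)

```text
clock: 20.85
tool_pos: [0.4628, -0.1085, 0.0351]
eef_rot: [0.018, 0.707, -0.018, 0.707]
contact_force: [-0.3, -1.2, 4.1]
opening: 0.635
```

```bash
python3 go.py .4625 -.1085 .033 87
```

```text
t 20.85 pos [ 0.4628 -0.1085  0.0351] jaw 87.1 q7 [0.19, 0.94, -0.1, 2.15, 0.92, 0.1, 0.74] F [-0.3 -1.2  4.1] op 0.635
shift40 [-0.007  0.    -0.053] turnz rad -0.001 tiltfix [0.001 0.    0.   ]
```

play_rows(targets=[[[0,0,0],[0,0,0.4],140],[[0,0,0],[0,0,0.8],140],[[0,0,0],[0,0,0.8],140],[[0,0,0],[0,0,0.5],140],[[0,0,0],[0,0,0],140]])

```text
clock: 21.35
tool_pos: [0.4636, -0.1081, 0.1366]
eef_rot: [0.018, 0.705, -0.018, 0.708]
contact_force: [1.0, -0.1, -3.2]
opening: 0.632
```

```bash
python3 go.py .6358 .1273 .12 89.5; python3 - <<'E'
from plant import r
from ov import *
snap(r,'wrist','w17')
s=r.get_state();yaw=np.radians(177);c=s['tool_pos'];o=c[:2]-R.from_euler('z',yaw).apply([-.015,0,0])[:2]
draw('w17','w17o','wrist',{'chock':[*o,yaw,c[2]-.0351]},0,0,640,480,1)
E
```

```text
t 21.35 pos [ 0.4636 -0.1081  0.1366] jaw 87.1 q7 [0.4, 0.75, -0.43, 2.11, 0.75, 0.43, 0.89] F [ 1.  -0.1 -3.2] op 0.632
shift40 [ 4.304  5.884 -0.414] turnz rad 0.043 tiltfix [-0.001  0.004  0.   ]
```

View pics/w17o.png

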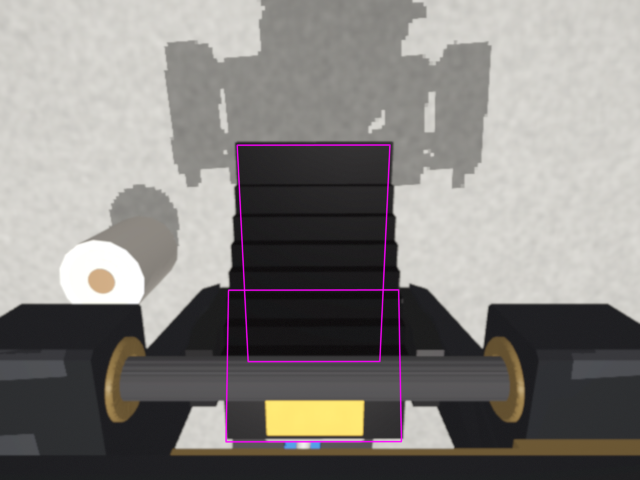

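play_rows(targets=[[[0,0,0.01],[0.4,0.5,0],140],[[0,0,0.01],[0.7,0.95,0],140],[[0,0,0.01],[0.7,0.95,0],140],[[0,0,0.01],[0.7,0.95,0],140],[[0,0,0],[0.7,0.95,0],140]])

```text
clock: 21.9
tool_pos: [0.5905, 0.0654, 0.1324]
eef_rot: [0.003, 0.708, -0.004, 0.706]
contact_force: [0.7, -0.7, -3.7]
opening: 0.632
```

play_rows(targets=[[[0,0,0],[0.7,0.95,0],140],[[0,0,0],[0.3,0.45,-0.2],140],[[0,0,0],[0.1,0.2,-0.3],140],[[0,0,0],[0,0,0],140]])

```text
clock: 22.3
tool_pos: [0.6321, 0.1281, 0.1108]
eef_rot: [0.002, 0.709, -0.004, 0.705]
contact_force: [0.1, -1.2, -2.9]
opening: 0.629
```

```bash
python3 go.py .6358 .1273 .0391 89.5; python3 - <<'E'
from chk import *
held('chock','chock_tray',0,0,'w18'); crop('w18s','w18c',310,140,430,260,5)
E
```

```text
t 22.3 pos [0.6321 0.1281 0.1108] jaw 89.5 q7 [-0.01, 0.95, -0.5, 1.6, 0.6, 0.76, 0.78] F [ 0.1 -1.2 -2.9] op 0.629
shift40 [ 0.091 -0.021 -1.793] turnz rad -0.0 tiltfix [ 0.002 -0.006  0.   ]
```

View pics/w18o.png

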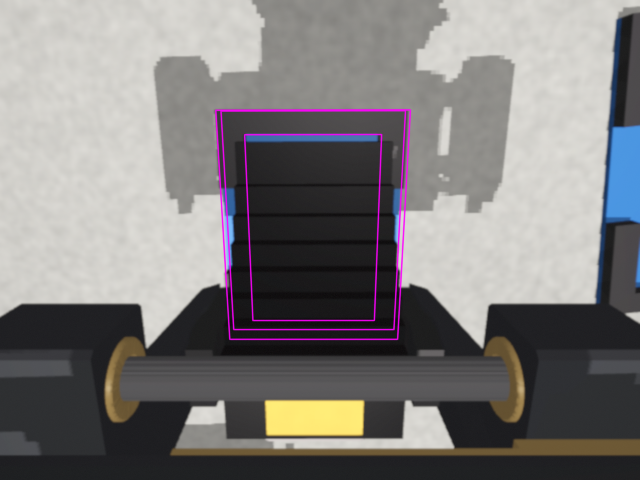

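View pics/w18c.png

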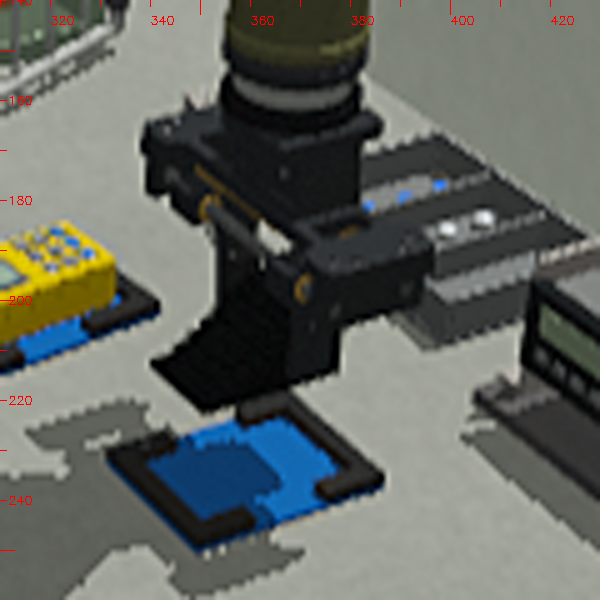

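play_rows(targets=[[[0,0,0],[0.05,-0.02,-0.7],140],[[0,0,0],[0,0,-0.6],140],[[0,0,0],[0,0,-0.2],140],[[0,0,0],[0,0,0],140]])

```text
clock: 22.8
tool_pos: [0.6355, 0.1251, 0.0539]
eef_rot: [0.004, 0.708, -0.005, 0.706]
contact_force: [-0.1, 0.2, -3.0]
opening: 0.635
```

```bash
python3 go.py .634 .1273 .0391 89.5
```

```text
t 22.8 pos [0.6355 0.1251 0.0539] jaw 89.3 q7 [-0.03, 1.03, -0.45, 1.6, 0.65, 0.67, 0.74] F [-0.1  0.2 -3. ] op 0.635
shift40 [-0.038  0.054 -0.369] turnz rad 0.003 tiltfix [ 0.002 -0.003  0.   ]
```

play_rows(targets=[[[0,0,0],[-0.06,0.05,-0.15],140],[[0,0,0],[0,0,-0.12],140],[[0,0,0],[0,0,0],140]])

```text
clock: 23.1
tool_pos: [0.6341, 0.1293, 0.0441]
eef_rot: [0.004, 0.707, -0.004, 0.707]
contact_force: [0.3, -1.2, -3.9]
opening: 0.635
```

play_rows(targets=[[[0,0,0],[0,0,-0.05],140],[[0,0,0],[0,0,0],140]])

```text
clock: 23.3
tool_pos: [0.6344, 0.1292, 0.0421]
eef_rot: [0.004, 0.707, -0.004, 0.707]
contact_force: [1.4, 0.1, -3.2]
opening: 0.633
```

play_rows(targets=[[[0,0,0],[0,0,-0.04],140],[[0,0,0],[0,0,0],140]])

```text
clock: 23.5
tool_pos: [0.6342, 0.1292, 0.0403]
eef_rot: [0.004, 0.707, -0.004, 0.707]
contact_force: [1.0, -0.3, -3.0]
opening: 0.636
```

play_rows(targets=[[[0,0,0],[0,-0.04,-0.03],140],[[0,0,0],[0,0,0],140]])

```text
clock: 23.7
tool_pos: [0.6343, 0.1275, 0.0392]
eef_rot: [0.004, 0.707, -0.004, 0.707]
contact_force: [-0.4, 0.1, -2.1]
opening: 0.632
```

play_rows(targets=[[[0,0,0],[0,0,-0.03],140],[[0,0,0],[0,0,0],140]])

```text
clock: 23.9
tool_pos: [0.6343, 0.1276, 0.0392]
eef_rot: [0.004, 0.707, -0.004, 0.707]
contact_force: [-1.8, -2.0, 5.7]
opening: 0.633
```

Contact is at z 0.039, as predicted. Releasing and retreating.

play_rows(targets=[[[0,0,0],[0,0,0],60],[[0,0,0],[0,0,0],50],[[0,0,0],[0,0,0],50],[[0,0,0],[0,0,0.5],50],[[0,0,0],[0,0,1],50]])

```text
clock: 24.4
tool_pos: [0.6321, 0.1267, 0.0957]
eef_rot: [0.003, 0.709, -0.004, 0.705]
contact_force: [0.4, -0.2, -0.2]
opening: 0.805
```

play_rows(targets=[[[0,0,0],[0,0,1],50],[[0,0,0],[0,0,1],50],[[0,0,0],[0,0,0.3],50],[[0,0,0],[0,0,0],50],[[0,0,0],[0,0,0],50]])

```text
clock: 24.9
tool_pos: [0.6336, 0.127, 0.1887]
eef_rot: [0.003, 0.708, -0.004, 0.706]
contact_force: [-0.2, 0.1, -1.3]
opening: 0.804
```

```bash
python3 - <<'E'
from plant import r
from ov import *
for n in('wrist','side','scene'): snap(r,n,n+'_f')
P=np.load('P2.npy',allow_pickle=True).item();t=P['chock_tray']
draw('wrist_f','wf','wrist',{'chock_tray':t,'chock':[*t,.004]},150,20,490,360,2)
crop('side_f','sf',240,160,480,360,3)
crop('scene_f','cf',100,130,430,370,2)
E
```

```text
(no output)
```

View pics/wf.png

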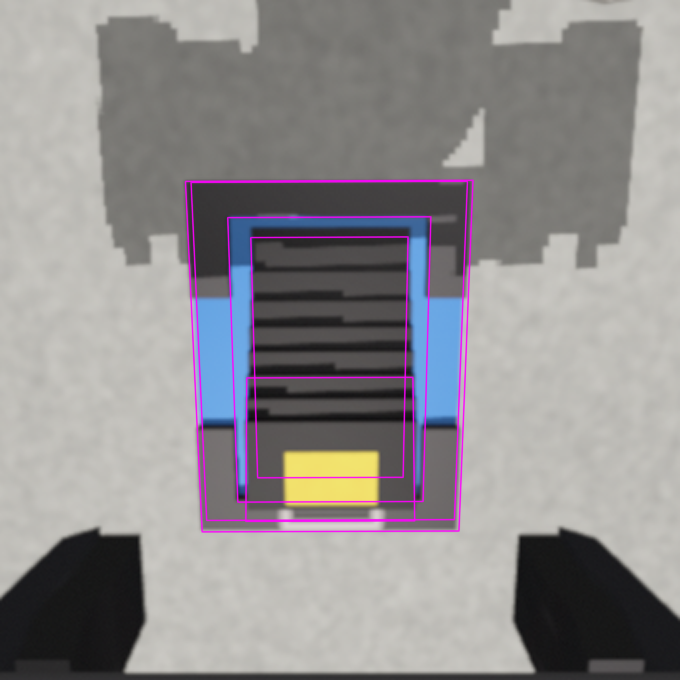

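View pics/sf.png

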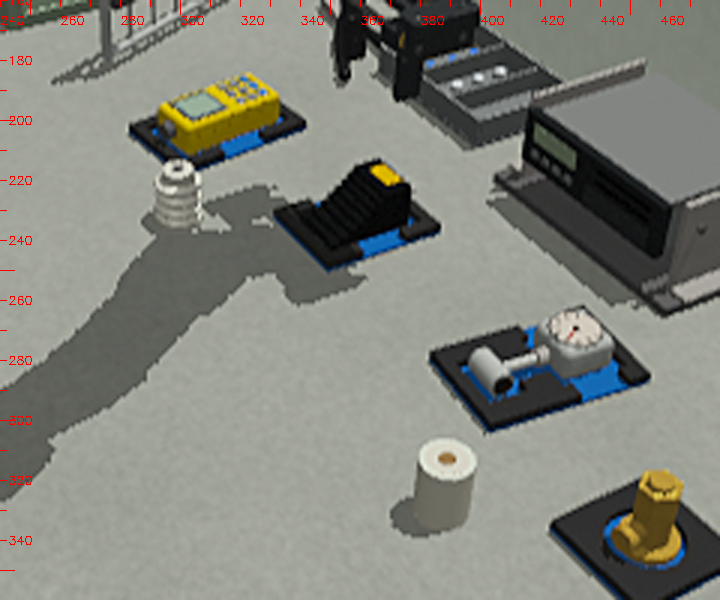

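View pics/cf.png

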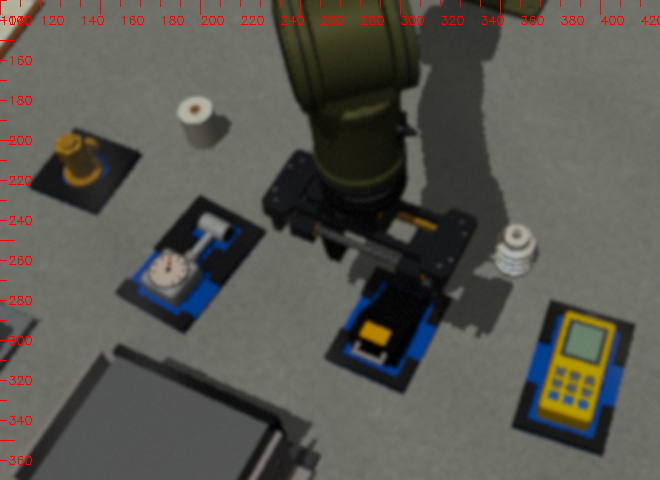

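All four are seated in their recesses, and the insulator (side pixel 299,216) and paper roll (388,312) are where they started. The gripper is clear, so I'm handing in.

```bash
python3 -c "
from plant import r
print(r.finish_job())"
```

```text
the job is handed in; nothing more can be done
None
```

I put the calibration box, tyre gauge, brass valve and wheel chock back in their trays, in that order. The box was the look-alike nearest the base, about 0.48 m away. Each piece was lowered until it touched the recess floor and then let go. The job was handed in at about 25 s.

- **Seating:** contact came within about 0.2 mm of the height expected for each recess floor. The last pictures show all four upright and inside their recesses, 2 to 3 mm or less off centre.
- **Bystanders:** the insulator and paper roll show at the same pixels as at the start.
- **Forces:** the highest I read was about 10 N at touch-down.
- **Robot:** the gripper ended open, about 15 cm above the trays and touching nothing.
- **Disagreements:** the fixed cameras disagreed with each other by up to 3 pixels. I evened that out with a joint fit and checked it with the wrist camera. The arm drifted up to 8 mm sideways on some descents, and I corrected that before each grasp or touch-down. No final check failed.

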